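Find the full tin in the cold store

TASK

First clear the lids: take the two empty cups off the tins and set them one after the other into the cup standing on the bench, making one upright nested stack of three. Then heft the three identical closed tins against each other, putting each lighter one back upright on the mat it came from, to find by feel which is the heaviest. Finish while still holding the heaviest tin up, upright and still, with its bottom at least 15 cm above the bench; leave the other things on the bench where they are.

Things in the scene. Friction and masses are not known exactly. Their poses are not given: they have to be found in the camera images.
- tin_a (a point): Centre, half-way up, of a closed plain steel tin: upright cylinder 62 mm across, 112 mm tall, z up. Stands on a fixed round black rubber mat (90 mm across, 4 mm thick), so this point starts 60 mm above the bench. The three tins look identical; two weigh 0.15 to 0.21 kg, the heaviest 0.41 to 0.49 kg; which one cannot be seen.
- tin_b (a point): Centre, half-way up, of a closed plain steel tin: upright cylinder 62 mm across, 112 mm tall, z up. Stands on a fixed round black rubber mat (90 mm across, 4 mm thick), so this point starts 60 mm above the bench. The three tins look identical; two weigh 0.15 to 0.21 kg, the heaviest 0.41 to 0.49 kg; which one cannot be seen.
- tin_c (a point): Centre, half-way up, of a closed plain steel tin: upright cylinder 62 mm across, 112 mm tall, z up. Stands on a fixed round black rubber mat (90 mm across, 4 mm thick), so this point starts 60 mm above the bench. The three tins look identical; two weigh 0.15 to 0.21 kg, the heaviest 0.41 to 0.49 kg; which one cannot be seen.
- cup_a (a point): Empty cup, same as cup_c, that starts upright on the lid of a tin (foot 116 mm above the bench). Point at its centre, half-way up, z up. Set into another such cup, its foot goes inside the other's collar until its shoulder sits on the other's rim, centring itself; it then stands about 41 mm higher than the lower cup, its whole collar showing.
- cup_b (a point): Empty cup, same as cup_c, that starts upright on the lid of a tin (foot 116 mm above the bench). Point at its centre, half-way up, z up. Set into another such cup, its foot goes inside the other's collar until its shoulder sits on the other's rim, centring itself; it then stands about 41 mm higher than the lower cup, its whole collar showing.
- cup_c (a point): Empty cup that starts upright on the bench: the bottom of the stack. Point at its centre, half-way up, z up. White plastic, 0.05 kg, open on top, 70 mm tall: cylindrical collar 60 mm across (55 inside) from 31 mm height to the rim; below it a sloping shoulder, then a foot tapering from 51 mm across to 44 at the bottom.
- jar_1_mid (a point): Bystander, to be left alone: glass preserve jar, 72 mm across, 110 mm tall; point half-way up.
- jar_2_mid (a point): Bystander, to be left alone: glass preserve jar, 72 mm across, 110 mm tall; point half-way up.
- flask_mid (a point): Bystander, to be left alone: grey-green drinking bottle, 72 mm across, 200 mm tall; point half-way up.
- tape_mid (a point): Bystander, to be left alone: roll of clear tape lying flat, 90 mm across, 48 mm tall; point at its centre.
- marker_mid (a point): Bystander, to be left alone: grey and black marker lying down, about 125 mm long along its x, 16 mm thick; point near its middle.
- jar_lid_mid (a point): Bystander, to be left alone: loose dark jar lid lying flat, 48 mm across, 13 mm tall; point at its centre.
- spoon_mid (a point): Bystander, to be left alone: steel spoon with a wooden handle lying down, 170 mm long along its x; point near its middle.

How it is judged (in metres and radians):
On the way, in this order (a step that is already met when the one before it is completed fails the run):
1. the three cups stand in one nested stack on the bench, let go (((horizontal distance between cup_a and cup_c below 0.007 m and z of cup_a in the frame of cup_c between 0.03 and 0.046 m and angle between the z axis of cup_a and the z axis of cup_c, either way round below 0.12 rad and horizontal distance between cup_b and cup_a below 0.007 m and z of cup_b in the frame of cup_a between 0.03 and 0.046 m and angle between the z axis of cup_b and the z axis of cup_a, either way round below 0.12 rad) or (horizontal distance between cup_b and cup_c below 0.007 m and z of cup_b in the frame of cup_c between 0.03 and 0.046 m and angle between the z axis of cup_b and the z axis of cup_c, either way round below 0.12 rad and horizontal distance between cup_a and cup_b below 0.007 m and z of cup_a in the frame of cup_b between 0.03 and 0.046 m and angle between the z axis of cup_a and the z axis of cup_b, either way round below 0.12 rad)) and height (world z) of cup_c below 0.042 m and angle between cup_c's own z axis and vertical below 0.1 rad and angle between each of cup_a, cup_b's own z axis and vertical below 0.2 rad and contact force between the fingers and cup_body_a below 0.1 N and contact force between the fingers and cup_body_b below 0.1 N and contact force between the fingers and cup_body_c below 0.1 N), for 0.2 s.
2. at least one of the two lighter tins has been lifted clear of its mat (by 15 mm) in the gripper (((height (world z) of tin_a above 0.075 m and contact force between the fingers and tin_body_a above 0.5 N and contact force between any of tin_body_b, tin_body_c and anything else above 3 N) or (height (world z) of tin_b above 0.075 m and contact force between the fingers and tin_body_b above 0.5 N and contact force between any of tin_body_a, tin_body_c and anything else above 3 N) or (height (world z) of tin_c above 0.075 m and contact force between the fingers and tin_body_c above 0.5 N and contact force between any of tin_body_a, tin_body_b and anything else above 3 N))), for 0.1 s.
At the end, for the whole second after the job is handed in: Heaviest tin in the fingers, bottom 150 mm+ above bench, within 0.3 rad of upright, still. Other tins upright on their own mats, within 30 mm of their start. Cups nested on the bench cup: each within 7 mm of concentric, 30-46 mm above the one below, upright, at rest. Bystanders within 30 mm (all of step 1 and ((height (world z) of tin_a above 0.206 m and angle between tin_a's own z axis and vertical below 0.3 rad and linear speed of tin_body_a below 0.03 m/s and contact force between the fingers and tin_body_a above 2 N and contact force between each of cup_body_a, cup_body_b, cup_body_c, tin_body_b, tin_body_c and tin_body_a below 0.05 N and distance of each of tin_b, tin_c from where it was at the start of the episode below 0.03 m and height (world z) of tin_b between 0.055 and 0.065 m and angle between each of tin_b, tin_c's own z axis and vertical below 0.08 rad and linear speed of each of tin_body_b, tin_body_c below 0.02 m/s and contact force between the fingers and tin_body_b below 0.1 N and contact force between each of tin_body_b, tin_body_c and anything else below 3 N and height (world z) of tin_c between 0.055 and 0.065 m and contact force between the fingers and tin_body_c below 0.1 N) or (height (world z) of tin_b above 0.206 m and angle between tin_b's own z axis and vertical below 0.3 rad and linear speed of tin_body_b below 0.03 m/s and contact force between the fingers and tin_body_b above 2 N and contact force between each of cup_body_a, cup_body_b, cup_body_c, tin_body_a, tin_body_c and tin_body_b below 0.05 N and distance of each of tin_a, tin_c from where it was at the start of the episode below 0.03 m and height (world z) of tin_a between 0.055 and 0.065 m and angle between each of tin_a, tin_c's own z axis and vertical below 0.08 rad and linear speed of each of tin_body_a, tin_body_c below 0.02 m/s and contact force between the fingers and tin_body_a below 0.1 N and contact force between each of tin_body_a, tin_body_c and anything else below 3 N and height (world z) of tin_c between 0.055 and 0.065 m and contact force between the fingers and tin_body_c below 0.1 N) or (height (world z) of tin_c above 0.206 m and angle between tin_c's own z axis and vertical below 0.3 rad and linear speed of tin_body_c below 0.03 m/s and contact force between the fingers and tin_body_c above 2 N and contact force between each of cup_body_a, cup_body_b, cup_body_c, tin_body_a, tin_body_b and tin_body_c below 0.05 N and distance of each of tin_a, tin_b from where it was at the start of the episode below 0.03 m and height (world z) of tin_a between 0.055 and 0.065 m and angle between each of tin_a, tin_b's own z axis and vertical below 0.08 rad and linear speed of each of tin_body_a, tin_body_b below 0.02 m/s and contact force between the fingers and tin_body_a below 0.1 N and contact force between each of tin_body_a, tin_body_b and anything else below 3 N and height (world z) of tin_b between 0.055 and 0.065 m and contact force between the fingers and tin_body_b below 0.1 N)) and linear speed of each of cup_body_a, cup_body_b, cup_body_c below 0.02 m/s and distance of each of jar_1_mid, jar_2_mid, flask_mid, tape_mid, marker_mid, jar_lid_mid, spoon_mid from where it was at the start of the episode below 0.03 m); the arm keeps its last pose, push and grip.
It fails at once if a tin is tipped over (angle between any of tin_a, tin_b, tin_c's own z axis and vertical above 0.7 rad).
It fails at once if a bystander is pushed 30 mm or more from its place (distance of any of jar_1_mid, jar_2_mid, flask_mid, tape_mid, marker_mid, jar_lid_mid, spoon_mid from where it was at the start of the episode above 0.03 m).
It also fails if it takes over 72 s, if anything falls off the work surface, if the arm or the gripper's body presses on something with over 40 N, if the wrist force passes 120 N, or if a joint passes its speed limit or range.

ROBOT

A 7-joint arm with a two-finger parallel gripper is mounted at the origin on the work surface. World frame = base frame: x ahead of the robot, y to its left, z up, the work surface at z = 0. Lengths are in m, angles in degrees, forces in N, time in s.
With the tool pointing down it reaches from about 0.35 to 0.9 m from the base axis. Payload 19.9 kg.
Tool frame: the origin (TCP) lies at the centre of the arm's flange, where the gripper is bolted on; the fingertips stand 199 mm ahead of it and the grasp point (between the pads) lies 180 mm ahead of it; y points along the fingers, z is the direction in which the jaws open and shut, and the axes are right-handed (so a half turn about y gives the same grasp; the last joint's range is limited). The gripper opens to 94 mm and grips with 3 to 60 N. Pads are 16 mm wide; open, the fingers measure 119 mm over their backs; the gripper's body (75 mm by 177 mm) begins 78 mm behind the grasp point.
Start: joints at [69.013, 23.915, -0.59, 92.452, 0.269, 63.638, -3.037], TCP at [0.199, -0.592, 0.405] pointing down, gripper open.
Joint ranges: [-161.28, 161.28], [-22.2, 115.67], [-73.04, 71.86], [3.21, 147.25], [-68.34, 248.33], [10.77, 114.83], [-161.83, 161.83]. Speed limits (degrees/s): [108.29, 108.29, 136.94, 136.94, 172.46, 172.46, 172.46].

INTERFACE

Orientations are given as a 3x3 rotation matrix whose columns are the frame's x, y, z axes.
In Python, from rig import telemetry, imaging, job, models gives the robot as it stands. The module is installed in compiled form; this text tells all that it offers.
- The arm moves only by the shell command python3 -m crank 'ROWS' [FORCE]. ROWS is JSON, a list of rows, each an object of numbers: "hand": the opening, from 0 (shut) to 1 (fully open); "x", "y", "z": the shift along the world's x, y, z each as a share of 100 mm, from -1 to 1; "twist": the turn about the world's z as a share of 90 degrees, from -1 to 1. A call has 1 to 5 rows; each row is the pose to reach, as a shift and turn from the pose commanded when the call began; what a row does not reach only later rows make up. A row lasts 1/8 s, in which the tool goes at most 62.5 mm and 10.7 degrees, less where a joint would pass 70% of its speed; a pose out of reach is approached as far as the arm can. A call with a number of a shift or a turn outside -1 to 1 is refused whole. A call with a gripper value outside its range is refused whole. The fingers move at their own pace and stop on an object; FORCE is the grip in N (left out, the last holds). Time passes only in rows, so rows that repeat a pose let the fingers close. It gives the time, the measured TCP pose, the force and the opening at its end, in the units of the state.
- telemetry.observe(): the state, without advancing time (a new reading comes with each control period).
- imaging.snapshot(name): name is "side" or "top" or "wrist"; returns the picture (480x640x3 uint8, red, green, blue); there is no depth.
- imaging.camera_params(name): a dict with "vertical_fov" (degrees; the focal length in pixels is half the picture's height over the tangent of half this angle, whatever the lens; pixels are square), "cx", "cy" (the principal point, pixels), "origin" and "attitude" of the camera in the world; the wrist camera has in their place "mount" (4x4, takes a point from camera to tool coordinates, whose origin is the TCP and whose axes are the tool frame's). Camera axes: x right, y down, z forward; pixel columns grow to the right and rows downward; lengths in m; the calibration is good to about 2 mm. The wrist camera is an equidistant fisheye: a pixel r from the principal point sees the ray r / f radians off the axis. A picture is of the moment at which its call begins: read the wrist's pose just before it. camera_params takes no time and is no camera call.
- job.close_job(): hands the job in, once; it reports no verdict.
Trained networks look in the newest picture that a camera, given by its name, has taken for a name from the list of things; names that differ only in an ending like _2 or _b are one class to them, and where a whole thing is asked for, a point or a joint stands for the part that bears it (a point fixed in the world has none). Each returns a list of dicts, best first, with "score" (0 to 1); they miss things now and then, are a little off and sometimes report something else, mostly with a low value. They report only what shows in the picture. A call takes as long as a camera call.
- models.look_for(camera, thing): "location" ([column, row] in pixels, amid what is visible of it).
- models.landmark_of(camera, thing): "location" ([column, row] in pixels: a listed point, or the origin of a listed thing).
The state is a dict: "time_s": time; "joint_pos": joint angles; "qd": joint speeds; "effort": joint torques, N m; "ee_pos": TCP position; "tcp_rot": TCP orientation; "ft_force": force on the tool from outside, world axes, zero at the start; "moment": the same for the moment, N m; "opening": opening from 0.0 (shut) to 1.0 (fully open).
Only numpy, scipy, OpenCV 4.12 (cv2) and the standard library are available. Lean on these libraries where they do the work, as an engineer would, in place of code of your own. Each camera call takes 0.05 s, during which the arm holds its last target.

## Working session

There is one attempt and no reset: what is moved stays moved. The work goes in short steps, Python scripts to look and compute and a shell command to move; the robot and the scene stay as the last step left them, time stands still between calls to the robot, and variables do not carry over. Pictures are saved under pics/ and viewed, and the job is handed in when it is done.

```bash
mkdir -p pics; cat > h.py <<'E'
import numpy as np, cv2
from rig import telemetry, imaging, job, models
def snap(c,fn=None):
    im=imaging.snapshot(c)
    if fn: cv2.imwrite('pics/'+fn,im[:,:,::-1])
    return im
E
python3 - <<'E'
from h import *
s=telemetry.observe(); print({k:np.round(v,3).tolist() for k,v in s.items()})
for c in('side','top','wrist'):
    snap(c,c+'0.png'); print(c,imaging.camera_params(c))
E
```

```text
{'time_s': 0.0, 'joint_pos': [69.014, 23.951, -0.589, 92.485, 0.268, 63.638, -3.039], 'qd': [0.01, 0.019, -0.06, -0.155, -0.046, -0.12, 0.039], 'effort': [-0.0, -85.128, 0.638, -42.6, -0.049, 0.019, 0.0], 'ee_pos': [0.199, -0.592, 0.404], 'tcp_rot': [[-0.948, -0.0, 0.319], [-0.319, 0.001, -0.948], [0.0, -1.0, -0.001]], 'ft_force': [-1.413, -0.001, 0.146], 'moment': [0.026, -0.003, -0.012], 'opening': 1.0}
side {'vertical_fov': 44.67894513036869, 'cx': 325.8717427501413, 'cy': 239.7904157774326, 'origin': array([0.20127407, 0.99742485, 1.20383434]), 'attitude': array([[-0.90952155, -0.30865615,  0.27839169],
       [-0.41560719,  0.66496226, -0.62056092],
       [ 0.00641998, -0.68011511, -0.73307723]])}
top {'vertical_fov': 47.602838719392, 'cx': 318.6490502943121, 'cy': 238.0578306331791, 'origin': array([0.40334354, 0.09828001, 1.1400881 ]), 'attitude': array([[ 0.0013971 , -0.98286   ,  0.18434825],
       [-0.99990993,  0.00108778,  0.01337746],
       [-0.0133487 , -0.18435034, -0.98276995]])}
wrist {'vertical_fov': 65.70646984690485, 'cx': 319.33516642587153, 'cy': 237.42209143714973, 'mount': array([[ 6.42722782e-05,  9.62438290e-01,  2.71500524e-01,
        -7.91890210e-02],
       [ 3.40747983e-04, -2.71500530e-01,  9.62438230e-01,
         2.02670946e-02],
       [ 9.99999940e-01,  3.06551583e-05, -3.45398864e-04,
         1.09741180e-03],
       [ 0.00000000e+00,  0.00000000e+00,  0.00000000e+00,
         1.00000000e+00]])}
```

View pics/top0.png

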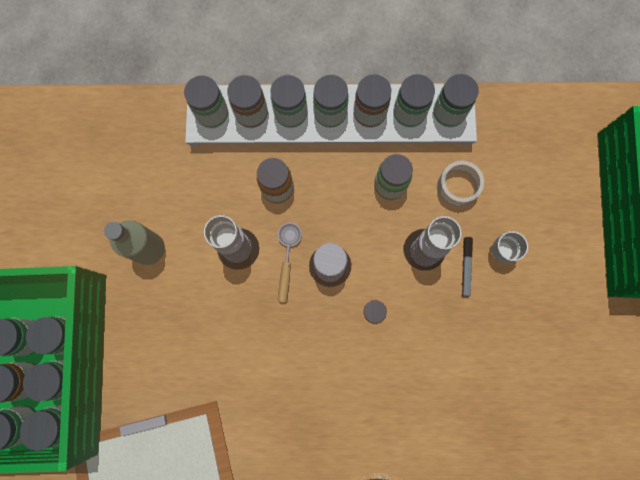

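View pics/side0.png

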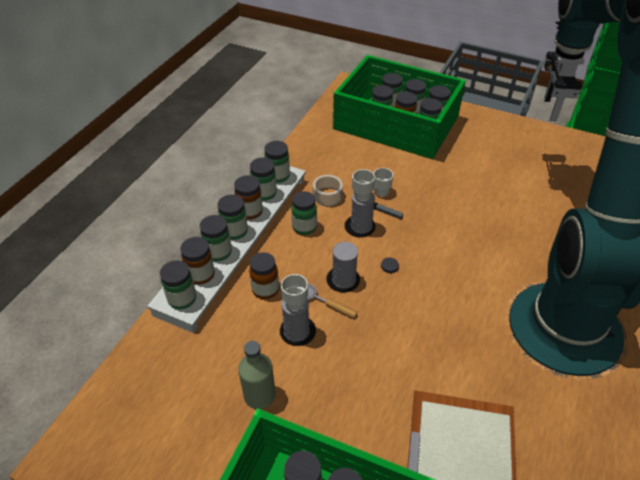

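```bash
cat >> h.py <<'E'
def cam(c):
    p=imaging.camera_params(c); f=240/np.tan(np.radians(p['vertical_fov']/2))
    return p,f
def ray(c,uv,st=None):
    p,f=cam(c); d=np.array([(uv[0]-p['cx'])/f,(uv[1]-p['cy'])/f,1.])
    if c!='wrist':
        return p['origin'],p['attitude']@d
    r=np.hypot(d[0],d[1]); d=np.array([d[0]/r*np.sin(r),d[1]/r*np.sin(r),np.cos(r)])
    R=np.array(st['tcp_rot']);M=p['mount']
    return np.array(st['ee_pos'])+R@M[:3,3],R@M[:3,:3]@d
def atz(c,uv,z,st=None):
    o,d=ray(c,uv,st); return o+d*(z-o[2])/d[2]
def proj(c,X):
    p,f=cam(c); q=p['attitude'].T@(np.asarray(X)-p['origin'])
    return np.array([p['cx']+f*q[0]/q[2],p['cy']+f*q[1]/q[2]])
E
python3 - <<'E'
from h import *
H=dict(tin_a=.06,cup_a=.151,jar_1_mid=.055,flask_mid=.1,tape_mid=.024,marker_mid=.008,jar_lid_mid=.0065,spoon_mid=.01)
for n,z in H.items():
    for c in('top','side'):
        for d in models.landmark_of(c,n):
            if d['score']>.2: 
                s=''
                if n=='cup_a': s=' onbench '+str(np.round(atz(c,d['location'],.035),3))
                print(n,c,round(d['score'],2),np.round(d['location'],1),np.round(atz(c,d['location'],z),3),s)
E
```

```text
tin_a top 0.78 [231.1 240.9] [0.6  0.29 0.06] 
tin_a top 0.76 [332.7 263.5] [0.554 0.085 0.06 ] 
tin_a top 0.63 [430.7 243.6] [ 0.594 -0.112  0.06 ] 
tin_a side 0.97 [343.6 267.1] [0.555 0.097 0.06 ] 
tin_a side 0.71 [360.8 209.9] [ 0.594 -0.116  0.06 ] 
tin_a side 0.61 [294.6 313.9] [0.603 0.28  0.06 ] 
cup_a top 0.98 [440.4 231.5] [ 0.601 -0.113  0.151]  onbench [ 0.624 -0.138  0.035]
cup_a top 0.68 [508.1 250.4] [ 0.565 -0.236  0.151]  onbench [ 0.584 -0.275  0.035]
cup_a top 0.66 [224.7 237.8] [0.59  0.286 0.151]  onbench [0.611 0.308 0.035]
cup_a side 0.82 [366. 184.] [ 0.588 -0.126  0.151]  onbench [ 0.631 -0.25   0.035]
cup_a side 0.78 [292.6 294.3] [0.599 0.291 0.151]  onbench [0.643 0.213 0.035]
cup_a side 0.56 [379.7 183.6] [ 0.555 -0.143  0.151]  onbench [ 0.594 -0.269  0.035]
jar_1_mid top 0.74 [391.2 178.5] [ 0.732 -0.037  0.055] 
jar_1_mid side 0.57 [303.1 212.8] [ 0.738 -0.042  0.055] 
flask_mid top 0.68 [332.4 261. ] [0.553 0.086 0.1  ] 
flask_mid top 0.66 [131.  239.1] [0.597 0.479 0.1  ] 
flask_mid side 0.7 [258.7 376.2] [0.586 0.481 0.1  ] 
tape_mid top 0.56 [460.4 188. ] [ 0.72  -0.186  0.024] 
tape_mid side 0.92 [330.8 191.2] [ 0.718 -0.188  0.024] 
marker_mid top 0.93 [464.7 276.9] [ 0.533 -0.19   0.008] 
marker_mid side 0.74 [388.  208.2] [ 0.542 -0.207  0.008] 
marker_mid side 0.25 [293.5 293.5] [0.653 0.192 0.008] 
jar_lid_mid top 0.9 [373.2 309.7] [0.465 0.001 0.006] 
jar_lid_mid top 0.43 [333.2 262.9] [0.563 0.083 0.006] 
jar_lid_mid side 0.56 [264.5 274.2] [0.752 0.165 0.006] 
jar_lid_mid side 0.54 [388.6 265.5] [ 0.464 -0.001  0.006] 
spoon_mid top 0.82 [287.8 262.4] [0.563 0.178 0.01 ] 
spoon_mid top 0.73 [332.2 261.1] [0.566 0.085 0.01 ] 
spoon_mid side 0.55 [326.  303.9] [0.562 0.188 0.01 ]
```

```bash
python3 - <<'E'
from h import *
im=cv2.imread('pics/top0.png')
G={'c1':((.598,-.116),.186,.030),'c2':((.597,.288),.186,.030),'c0':((.588,-.272),.070,.030),'t3':((.555,.09),.116,.031)}
for n,((x,y),z,r) in G.items():
    u=proj('top',(x,y,z)).round().astype(int)
    c=im[u[1]-40:u[1]+40,u[0]-50:u[0]+50]
    cv2.imwrite(f'pics/crop_{n}.png',cv2.resize(c,None,fx=4,fy=4,interpolation=cv2.INTER_CUBIC))
a=[cv2.imread(f'pics/crop_{n}.png') for n in G]
cv2.imwrite('pics/crops.png',np.vstack([np.hstack(a[:2]),np.hstack(a[2:])])[:,:800])
# edge fit: maximise gradient along projected circle
g=cv2.GaussianBlur(im.astype(np.float32),(0,0),1).astype(np.float32)
gm=sum(np.hypot(cv2.Sobel(g[:,:,k],cv2.CV_32F,1,0),cv2.Sobel(g[:,:,k],cv2.CV_32F,0,1)) for k in range(3))
th=np.linspace(0,2*np.pi,120)
p,f=cam('top')
for n,((x,y),z,r) in G.items():
    best=[]
    for dx in np.arange(-.014,.0141,.001):
        for dy in np.arange(-.014,.0141,.001):
            P=np.stack([x+dx+r*np.cos(th),y+dy+r*np.sin(th),0*th+z],1)
            q=(P-p['origin'])@p['attitude']
            u=p['cx']+f*q[:,0]/q[:,2];v=p['cy']+f*q[:,1]/q[:,2]
            s=cv2.remap(gm,u.astype(np.float32)[None],v.astype(np.float32)[None],1).mean()
            best.append((s,x+dx,y+dy))
    best.sort(reverse=True); print(n,np.round(best[:4],3).tolist())
E
```

```text
c1 [[388.401, 0.593, -0.112], [387.283, 0.592, -0.112], [384.567, 0.59, -0.114], [383.962, 0.593, -0.111]]
c2 [[358.402, 0.596, 0.288], [357.177, 0.595, 0.285], [357.15, 0.594, 0.289], [356.591, 0.596, 0.286]]
c0 [[426.715, 0.587, -0.271], [426.061, 0.587, -0.27], [424.132, 0.589, -0.27], [424.114, 0.588, -0.27]]
t3 [[479.619, 0.555, 0.091], [466.366, 0.554, 0.091], [464.539, 0.556, 0.091], [462.007, 0.555, 0.09]]
```

View pics/crops.png

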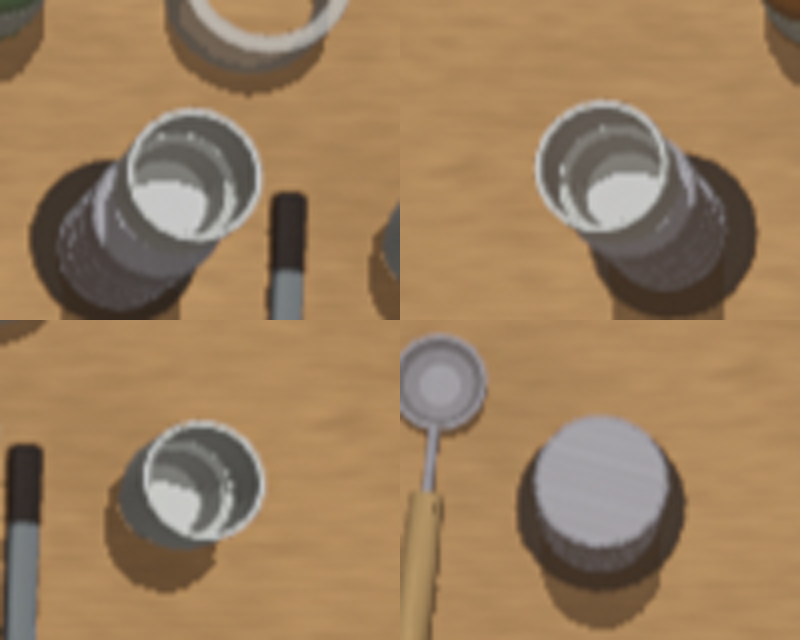

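```bash
python3 -m crank '[{"hand":1,"x":0.3,"y":0.3,"z":0.4},{"hand":1,"x":0.6,"y":0.6,"z":0.4},{"hand":1,"x":0.8,"y":1,"z":0.4},{"hand":1,"x":0.8,"y":1,"z":0.4}]' 10; python3 -m crank '[{"hand":1,"x":0.4,"y":0.4,"z":0},{"hand":1,"x":0.8,"y":0.8},{"hand":1,"x":0.9,"y":1},{"hand":1,"x":0.9,"y":1}]'; python3 -m crank '[{"hand":1,"x":0.4,"y":0.4},{"hand":1,"x":0.8,"y":0.8},{"hand":1,"x":0.9,"y":1},{"hand":1,"x":0.9,"y":1}]'
```

```text
schema error: expected keys hand, x, y, z, twist
schema error: expected keys hand, x, y, z, twist
schema error: expected keys hand, x, y, z, twist
```

```bash
python3 -m crank '[{"hand":1,"x":0.3,"y":0.4},{"hand":1,"x":0.6,"y":0.8},{"hand":1,"x":0.65,"y":0.9},{"hand":1,"x":0.65,"y":0.9},{"hand":1,"x":0.65,"y":0.9}]'; python3 -c "
from h import *
s=telemetry.observe();print(s['ee_pos'],s['tcp_rot']);snap('wrist','w1.png')"
```

```text
[ 0.19945627 -0.59230926  0.40461538] [[-9.47721791e-01 -5.96014454e-05  3.19097795e-01]
 [-3.19097800e-01  1.09768780e-04 -9.47721785e-01]
 [ 2.14586126e-05 -9.99999992e-01 -1.23048955e-04]]schema error: expected keys hand, x, y, z, twist
```

All keys are required in every row, so nothing has moved yet.

```bash
python3 -m crank '[{"hand":1,"x":0.3,"y":0.3,"z":0.4,"twist":0},{"hand":1,"x":0.6,"y":0.6,"z":0.4,"twist":0},{"hand":1,"x":0.8,"y":1,"z":0.4,"twist":0},{"hand":1,"x":0.8,"y":1,"z":0.4,"twist":0}]' 10
```

```text
time_s: 1.5
ee_pos: [0.2814, -0.4899, 0.4451]
tcp_rot: [[-0.946, 0.001, 0.323], [-0.323, 0.0, -0.946], [-0.001, -1.0, 0.0]]
ft_force: [-0.3, 0.4, -0.5]
opening: 0.999
```

```bash
python3 -m crank '[{"hand":1,"x":0.4,"y":0.4,"z":0,"twist":0},{"hand":1,"x":0.8,"y":0.8,"z":0,"twist":0},{"hand":1,"x":0.9,"y":1,"z":0,"twist":0}]'; python3 -m crank '[{"hand":1,"x":0.4,"y":0.4,"z":0,"twist":0},{"hand":1,"x":0.8,"y":0.8,"z":0,"twist":0},{"hand":1,"x":0.9,"y":1,"z":0,"twist":0}]'; python3 -m crank '[{"hand":1,"x":0.4,"y":0.4,"z":0,"twist":0},{"hand":1,"x":0.8,"y":0.8,"z":0,"twist":0},{"hand":1,"x":0.9,"y":1,"z":0,"twist":0}]'; python3 -m crank '[{"hand":1,"x":0.4,"y":0.4,"z":0,"twist":0},{"hand":1,"x":0.4,"y":0.8,"z":0,"twist":0},{"hand":1,"x":0.4,"y":0.8,"z":0,"twist":0},{"hand":1,"x":0.4,"y":0.8,"z":0,"twist":0}]'; python3 -c "
from h import *
s=telemetry.observe();print(s['ee_pos'],s['ft_force']);snap('wrist','w1.png')"
```

```text
time_s: 1.88
ee_pos: [0.3714, -0.3905, 0.4447]
tcp_rot: [[-0.947, 0.001, 0.322], [-0.322, 0.0, -0.947], [-0.001, -1.0, -0.0]]
ft_force: [0.2, -1.1, 0.3]
opening: 1.004
time_s: 2.25
ee_pos: [0.4613, -0.2904, 0.4446]
tcp_rot: [[-0.947, 0.001, 0.322], [-0.322, 0.001, -0.947], [-0.001, -1.0, -0.0]]
ft_force: [0.1, -0.4, 0.2]
opening: 1.001
time_s: 2.62
ee_pos: [0.5512, -0.1904, 0.4443]
tcp_rot: [[-0.947, 0.0, 0.321], [-0.321, 0.001, -0.947], [-0.0, -1.0, -0.001]]
ft_force: [-0.2, -0.4, -0.2]
opening: 1.003
time_s: 3.12
ee_pos: [0.5894, -0.1135, 0.4446]
tcp_rot: [[-0.948, -0.0, 0.318], [-0.318, -0.0, -0.948], [0.0, -1.0, 0.0]]
ft_force: [0.4, -0.9, 0.3]
opening: 0.997
[ 0.58940818 -0.11347761  0.44458954] [ 0.41469434 -0.92056335  0.28426139]
```

View pics/w1.png

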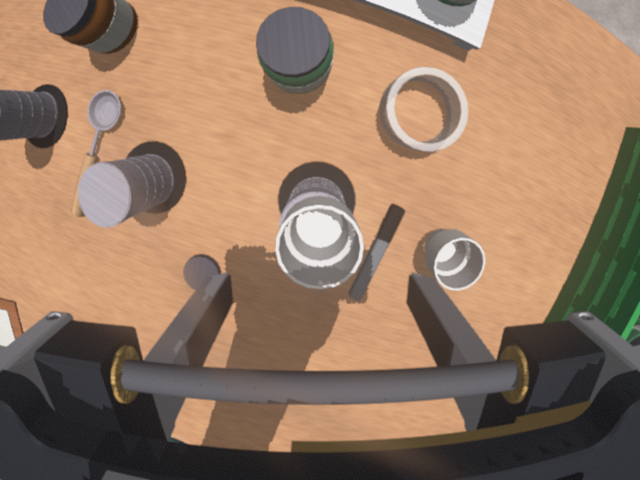

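```bash
cat >> h.py <<'E'
def projw(P,st):
    p,f=cam('wrist');R=np.array(st['tcp_rot']);M=p['mount']
    q=((np.atleast_2d(P)-np.array(st['ee_pos']))@R-M[:3,3])@M[:3,:3]
    r=np.hypot(q[:,0],q[:,1]);t=np.arctan2(r,q[:,2])*f/np.maximum(r,1e-9)
    return p['cx']+q[:,0]*t,p['cy']+q[:,1]*t
def projn(P,c):
    p,f=cam(c);q=(np.atleast_2d(P)-p['origin'])@p['attitude']
    return p['cx']+f*q[:,0]/q[:,2],p['cy']+f*q[:,1]/q[:,2]
def fit(im,c,x,y,z,r,st=None,w=.014,z0=None,top=False):
    g=cv2.GaussianBlur(im.astype(np.float32),(0,0),1)
    gm=sum(np.hypot(cv2.Sobel(g[:,:,k],cv2.CV_32F,1,0),cv2.Sobel(g[:,:,k],cv2.CV_32F,0,1)) for k in range(3))
    th=np.linspace(0,2*np.pi,90,endpoint=False);best=[]
    rs=[r] if np.isscalar(r) else r
    for dx in np.arange(-w,w+1e-4,.001):
        for dy in np.arange(-w,w+1e-4,.001):
            s=0
            for rr in rs:
                P=np.stack([x+dx+rr*np.cos(th),y+dy+rr*np.sin(th),0*th+z],1)
                u,v=projw(P,st) if c=='wrist' else projn(P,c)
                s+=cv2.remap(gm,u.astype(np.float32)[None],v.astype(np.float32)[None],1).mean()
            best.append((s,x+dx,y+dy))
    best.sort(reverse=True); b=np.array(best[:5]); return b[0],b[:,1:].mean(0)
E
python3 - <<'E'
from h import *
im=cv2.imread('pics/w1.png');s=telemetry.observe()
t=cv2.imread('pics/top0.png')
for n,x,y,z in(('c1',.592,-.113,.186),('c0',.588,-.271,.07),('c2',.596,.288,.186)):
  for c,i in(('wrist',im),('top',t)):
    if (n,c)==('c2','wrist'): continue
    for r in(.03,[.03,.0275],.0275): print(n,c,r,*[np.round(q,4) for q in fit(i,c,x,y,z,r,s)])
for n,x,y in(('t3',.555,.09),):
  for c,i in(('wrist',im),('top',t)): print(n,c,fit(i,c,x,y,.116,.031,s))
E
```

```text
c1 wrist 0.03 [ 5.247743e+02  5.940000e-01 -1.130000e-01] [ 0.5938 -0.1134]
c1 wrist [0.03, 0.0275] [ 1.0179241e+03  5.9400000e-01 -1.1300000e-01] [ 0.5938 -0.1134]Traceback (most recent call last):
  File "<stdin>", line 7, in <module>
  File "h.py", line 40, in fit
    u,v=projw(P,st) if c=='wrist' else projn(P,c)
        ~~~~~^^^^^^
  File "h.py", line 23, in projw
    p,f=cam('wrist');R=np.array(st['tcp_rot']);M=p['mount']
        ~~~^^^^^^^^^
  File "h.py", line 8, in cam
    p=imaging.camera_params(c); f=240/np.tan(np.radians(p['vertical_fov']/2))
ValueError: time passes only in moves, steps and waits
```

```bash
python3 - <<'E'
s=open('h.py').read()
s=s.replace("def cam(c):\n    p=imaging","import functools\n@functools.lru_cache(None)\ndef cam(c):\n    p=imaging")
open('h.py','w').write(s)
E
python3 - <<'E'
from h import *
im=cv2.imread('pics/w1.png');s=telemetry.observe()
t=cv2.imread('pics/top0.png')
for n,x,y,z in(('c1',.592,-.113,.186),('c0',.588,-.271,.07),('c2',.596,.288,.186)):
  for c,i in(('wrist',im),('top',t)):
    if (n,c)==('c2','wrist'): continue
    for r in(.03,[.03,.0275],): print(n,c,r,*[np.round(q,4) for q in fit(i,c,x,y,z,r,s)])
for n,x,y in(('t3',.555,.09),):
  for c,i in(('wrist',im),('top',t)): print(n,c,fit(i,c,x,y,.116,.031,s))
E
```

```text
c1 wrist 0.03 [ 5.247743e+02  5.940000e-01 -1.130000e-01] [ 0.5938 -0.1134]
c1 wrist [0.03, 0.0275] [ 1.0179241e+03  5.9400000e-01 -1.1300000e-01] [ 0.5938 -0.1134]
c1 top 0.03 [ 3.898973e+02  5.930000e-01 -1.120000e-01] [ 0.592 -0.112]
c1 top [0.03, 0.0275] [ 9.015049e+02  5.910000e-01 -1.110000e-01] [ 0.5912 -0.1116]
c0 wrist 0.03 [ 5.0085e+02  5.8900e-01 -2.7300e-01] [ 0.589 -0.273]
c0 wrist [0.03, 0.0275] [ 1.0155853e+03  5.8800000e-01 -2.7100000e-01] [ 0.5886 -0.2718]
c0 top 0.03 [ 4.273497e+02  5.870000e-01 -2.700000e-01] [ 0.588 -0.27 ]
c0 top [0.03, 0.0275] [ 9.698215e+02  5.870000e-01 -2.710000e-01] [ 0.5872 -0.2706]
c2 top 0.03 [3.589958e+02 5.950000e-01 2.850000e-01] [0.5952 0.2874]
c2 top [0.03, 0.0275] [8.406436e+02 5.940000e-01 2.870000e-01] [0.5936 0.2872]
t3 wrist (array([3.31707001e+02, 5.57000000e-01, 9.00000000e-02]), array([0.557, 0.09 ]))
t3 top (array([4.82147217e+02, 5.55000000e-01, 9.10000000e-02]), array([0.555, 0.091]))
```

```bash
python3 -m crank '[{"hand":1,"x":0.04,"y":0,"z":-0.4,"twist":0},{"hand":1,"x":0.04,"y":0,"z":-0.7,"twist":0},{"hand":1,"x":0.04,"y":0,"z":-0.92,"twist":0},{"hand":1,"x":0.04,"y":0,"z":-0.92,"twist":0},{"hand":0.85,"x":0.04,"y":0,"z":-0.92,"twist":0}]'; python3 -m crank '[{"hand":0.6,"x":0,"y":0,"z":0,"twist":0},{"hand":0.5,"x":0,"y":0,"z":0,"twist":0},{"hand":0.5,"x":0,"y":0,"z":0,"twist":0},{"hand":0.5,"x":0,"y":0,"z":0,"twist":0}]' 8;python3 -m crank '[{"hand":0.5,"x":0,"y":0,"z":0,"twist":0},{"hand":0.5,"x":0,"y":0,"z":0,"twist":0}]' 8; python3 -c "
from h import *
s=telemetry.observe();print(s['ee_pos'],s['ft_force']);snap('wrist','w2.png')"
```

```text
time_s: 3.8
ee_pos: [0.5937, -0.113, 0.3537]
tcp_rot: [[-0.948, 0.001, 0.318], [-0.318, -0.0, -0.948], [-0.001, -1.0, 0.001]]
ft_force: [-0.2, 0.4, 0.9]
opening: 0.926
time_s: 4.3
ee_pos: [0.5935, -0.1123, 0.353]
tcp_rot: [[-0.948, 0.0, 0.319], [-0.319, -0.0, -0.948], [-0.0, -1.0, 0.0]]
ft_force: [-0.3, 0.5, 4.7]
opening: 0.626
time_s: 4.55
ee_pos: [0.5936, -0.1123, 0.353]
tcp_rot: [[-0.948, 0.0, 0.319], [-0.319, -0.0, -0.948], [-0.0, -1.0, 0.0]]
ft_force: [-1.3, 0.6, 5.3]
opening: 0.62
[ 0.59356596 -0.11228604  0.35295309] [-1.25137452  0.55397323  5.30001743]
```

View pics/w2.png

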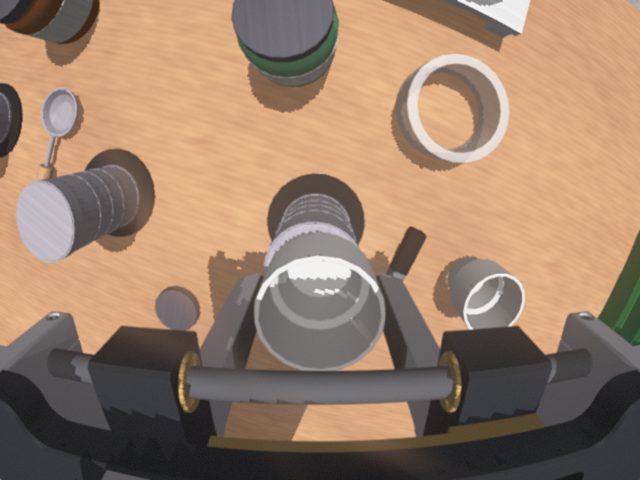

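```bash
python3 -m crank '[{"hand":0.5,"x":0,"y":0,"z":0.1,"twist":0},{"hand":0.5,"x":0,"y":0,"z":0.4,"twist":0},{"hand":0.5,"x":0,"y":0,"z":0.4,"twist":0},{"hand":0.5,"x":0,"y":0,"z":0.4,"twist":0}]' 10; python3 - <<'E'
from h import *
s=telemetry.observe();im=snap('wrist','w3.png')
print(s['ee_pos'],s['ft_force'],s['opening'])
x,y,_=s['ee_pos']
for z in(.223,.226,.229): print(z,*fit(im,'wrist',x,y,z,[.03,.0275],s))
snap('top','t3.png')
print('c0',fit(im,'wrist',.588,-.2715,.07,[.03,.0275],s))
E
```

```text
time_s: 5.1
ee_pos: [0.5933, -0.1124, 0.3924]
tcp_rot: [[-0.948, -0.0, 0.319], [-0.319, 0.0, -0.948], [0.0, -1.0, -0.0]]
ft_force: [0.0, -0.6, -1.4]
opening: 0.624
[ 0.59328787 -0.11236592  0.39241806] [ 6.32980244e-04 -6.30329253e-01 -1.40811226e+00] 0.623534357583826
0.223 [ 7.71535522e+02  5.92287870e-01 -1.13365922e-01] [ 0.59308787 -0.11336592]
0.226 [ 7.11021240e+02  5.93287870e-01 -1.13365922e-01] [ 0.59408787 -0.11296592]
0.229 [ 6.48432617e+02  5.94287870e-01 -1.13365922e-01] [ 0.59548787 -0.11236592]
c0 (array([ 9.90408325e+02,  5.89000000e-01, -2.72500000e-01]), array([ 0.589 , -0.2713]))
```

View pics/w3.png

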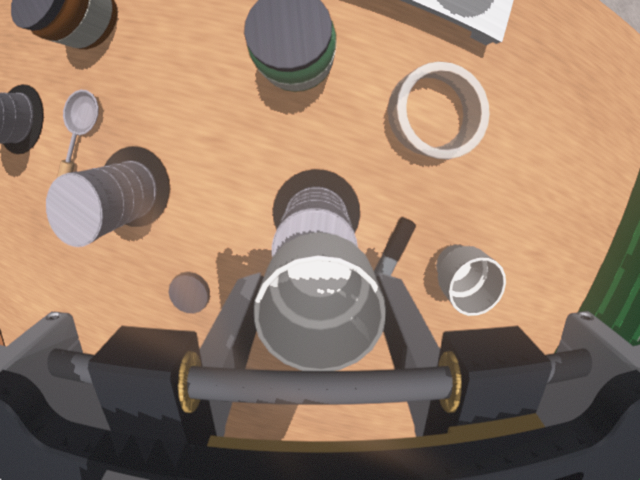

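```bash
python3 -m crank '[{"hand":0.5,"x":0,"y":-0.3,"z":0,"twist":0},{"hand":0.5,"x":0,"y":-0.6,"z":0,"twist":0},{"hand":0.5,"x":0,"y":-0.9,"z":0,"twist":0}]' 10; python3 -m crank '[{"hand":0.5,"x":-0.05,"y":-0.3,"z":0,"twist":0},{"hand":0.5,"x":-0.05,"y":-0.6,"z":-0.2,"twist":0},{"hand":0.5,"x":-0.05,"y":-0.69,"z":-0.5,"twist":0},{"hand":0.5,"x":-0.05,"y":-0.69,"z":-0.5,"twist":0},{"hand":0.5,"x":-0.05,"y":-0.69,"z":-0.5,"twist":0}]' 10; python3 - <<'E'
from h import *
s=telemetry.observe();im=snap('wrist','w4.png')
print(s['ee_pos'],s['ft_force'],s['opening'])
x,y,_=s['ee_pos'];t=snap('top','t4.png')
z=s['ee_pos'][2]-.167
print('held',fit(im,'wrist',x,y,z,[.03,.0275],s),fit(t,'top',x,y,z,[.03,.0275]))
E
```

```text
time_s: 5.58
ee_pos: [0.5933, -0.2032, 0.3919]
tcp_rot: [[-0.948, -0.001, 0.319], [-0.319, 0.0, -0.948], [0.001, -1.0, -0.001]]
ft_force: [0.1, 0.2, -0.9]
opening: 0.626
time_s: 6.2
ee_pos: [0.5888, -0.2706, 0.3434]
tcp_rot: [[-0.947, 0.0, 0.32], [-0.32, 0.0, -0.947], [-0.0, -1.0, -0.0]]
ft_force: [0.3, -0.3, -0.1]
opening: 0.622
[ 0.58882424 -0.27060571  0.34338708] [ 0.28854905 -0.27012436 -0.14356617] 0.6223752576245077
held (array([ 7.27305542e+02,  5.88824236e-01, -2.71605709e-01]), array([ 0.58962424, -0.27120571])) (array([ 3.72363708e+02,  5.88824236e-01, -2.78605709e-01]), array([ 0.58902424, -0.27860571]))
```

View pics/w4.png

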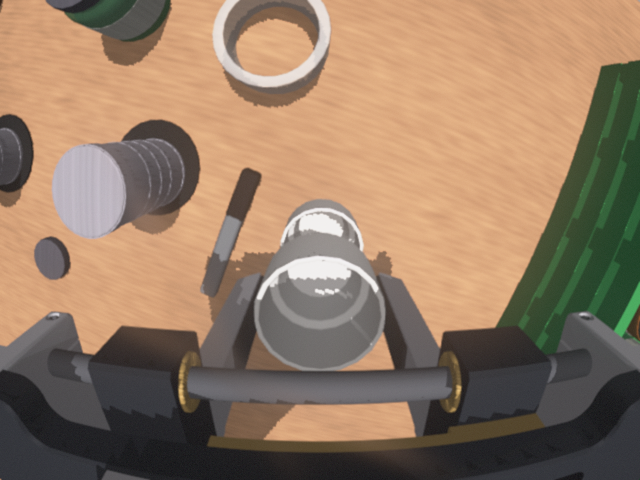

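View pics/t4.png

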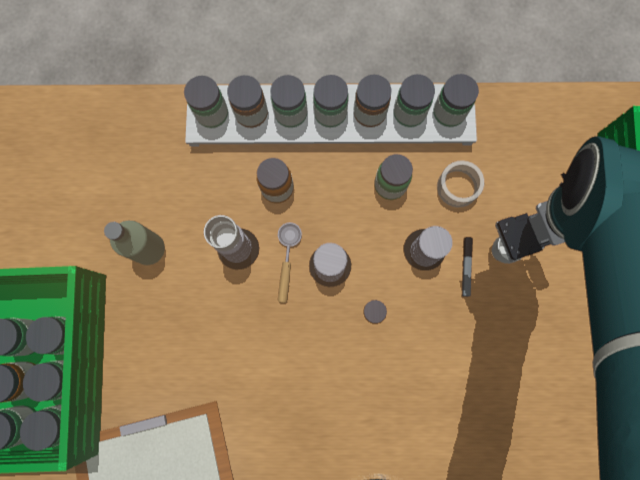

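```bash
python3 -m crank '[{"hand":0.5,"x":-0.005,"y":-0.01,"z":-0.2,"twist":0},{"hand":0.5,"x":-0.005,"y":-0.01,"z":-0.35,"twist":0},{"hand":0.5,"x":-0.005,"y":-0.01,"z":-0.45,"twist":0},{"hand":0.5,"x":-0.005,"y":-0.01,"z":-0.52,"twist":0},{"hand":0.5,"x":-0.005,"y":-0.01,"z":-0.55,"twist":0}]' 10; python3 -m crank '[{"hand":0.5,"x":0,"y":0,"z":-0.04,"twist":0},{"hand":0.5,"x":0,"y":0,"z":-0.07,"twist":0},{"hand":0.5,"x":0,"y":0,"z":-0.07,"twist":0}]' 10; python3 -c "
from h import *
s=telemetry.observe();print(s['ee_pos'],s['ft_force']);snap('wrist','w5.png')"
```

```text
time_s: 6.92
ee_pos: [0.588, -0.2723, 0.2872]
tcp_rot: [[-0.948, -0.0, 0.319], [-0.319, 0.0, -0.948], [0.0, -1.0, -0.0]]
ft_force: [-0.9, -1.0, -0.4]
opening: 0.623
time_s: 7.3
ee_pos: [0.5879, -0.2723, 0.2805]
tcp_rot: [[-0.948, -0.0, 0.319], [-0.319, 0.0, -0.948], [0.0, -1.0, -0.0]]
ft_force: [0.8, -0.2, -0.7]
opening: 0.624
[ 0.58793322 -0.27230841  0.28054827] [ 0.84004114 -0.2057682  -0.73318919]
```

View pics/w5.png

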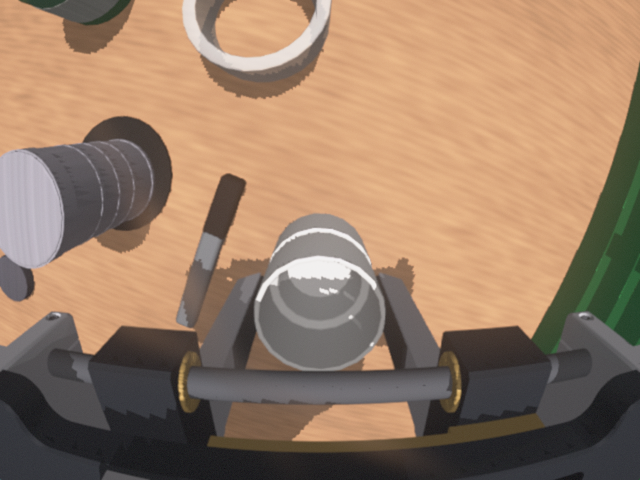

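```bash
python3 -m crank '[{"hand":0.5,"x":0,"y":0,"z":-0.02,"twist":0},{"hand":0.5,"x":0,"y":0,"z":-0.03,"twist":0},{"hand":0.5,"x":0,"y":0,"z":-0.03,"twist":0}]' 10;  python3 -m crank '[{"hand":0.7,"x":0,"y":0,"z":0,"twist":0},{"hand":0.8,"x":0,"y":0,"z":0,"twist":0},{"hand":1,"x":0,"y":0,"z":0,"twist":0},{"hand":1,"x":0,"y":0,"z":0,"twist":0}]' 10; python3 -m crank '[{"hand":1,"x":0,"y":0,"z":0.3,"twist":0},{"hand":1,"x":0,"y":0,"z":0.8,"twist":0},{"hand":1,"x":0,"y":0,"z":1,"twist":0},{"hand":1,"x":0,"y":0,"z":1,"twist":0}]' ; python3 - <<'E'
from h import *
s=telemetry.observe();im=snap('wrist','w6.png')
print(s['ee_pos'],s['ft_force'],s['opening'])
for z in (.108,.111,.114):print('stacked',fit(im,'wrist',.588,-.272,z,[.03,.0275],s))
snap('side','s6.png')
E
```

```text
time_s: 7.72
ee_pos: [0.5881, -0.2723, 0.2779]
tcp_rot: [[-0.948, 0.0, 0.319], [-0.319, -0.0, -0.948], [-0.0, -1.0, 0.0]]
ft_force: [0.3, 1.0, 2.5]
opening: 0.623
time_s: 8.22
ee_pos: [0.5879, -0.2723, 0.2776]
tcp_rot: [[-0.948, -0.0, 0.319], [-0.319, 0.0, -0.948], [0.0, -1.0, -0.0]]
ft_force: [-0.0, 0.8, -0.1]
opening: 0.973
time_s: 8.72
ee_pos: [0.5881, -0.2724, 0.3788]
tcp_rot: [[-0.948, 0.002, 0.319], [-0.319, -0.001, -0.948], [-0.001, -1.0, 0.001]]
ft_force: [0.2, 0.4, -0.6]
opening: 0.997
[ 0.58809799 -0.27235669  0.37879913] [ 0.15204244  0.40827652 -0.56590827] 0.996635905359556
stacked (array([ 9.67387207e+02,  5.89000000e-01, -2.73000000e-01]), array([ 0.5886, -0.2732]))
stacked (array([ 9.48596069e+02,  5.89000000e-01, -2.73000000e-01]), array([ 0.5892, -0.2726]))
stacked (array([ 7.97641602e+02,  5.90000000e-01, -2.72000000e-01]), array([ 0.5898, -0.2724]))
```

View pics/w6.png

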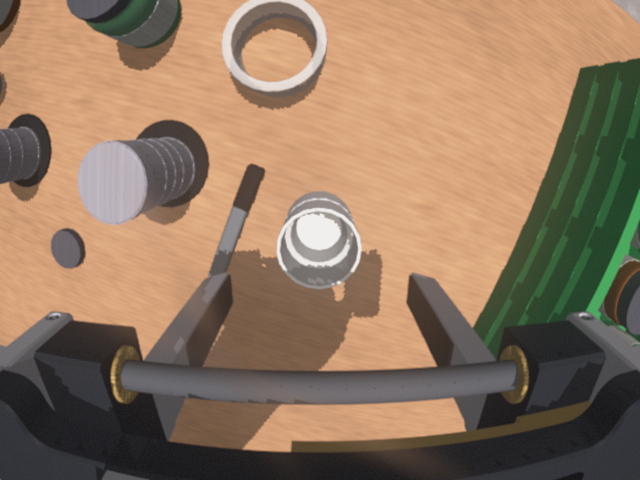

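View pics/s6.png

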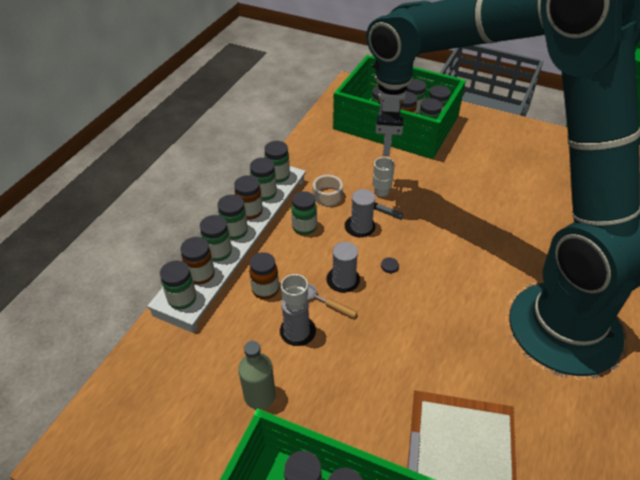

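```bash
python3 -m crank '[{"hand":1,"x":0,"y":0.1,"z":0.4,"twist":0},{"hand":1,"x":0,"y":0.5,"z":0.66,"twist":0},{"hand":1,"x":0,"y":1,"z":0.66,"twist":0}]'; for i in 1; do :; done;  python3 -m crank '[{"hand":1,"x":0,"y":0.5,"z":0,"twist":0},{"hand":1,"x":0,"y":1,"z":0,"twist":0}]';python3 -m crank '[{"hand":1,"x":0,"y":0.5,"z":0,"twist":0},{"hand":1,"x":0,"y":1,"z":0,"twist":0}]';python3 -m crank '[{"hand":1,"x":0,"y":0.5,"z":0,"twist":0},{"hand":1,"x":0,"y":1,"z":0,"twist":0}]';python3 -m crank '[{"hand":1,"x":0,"y":0.5,"z":0,"twist":0},{"hand":1,"x":0,"y":1,"z":0,"twist":0}]';python3 -m crank '[{"hand":1,"x":0.06,"y":0.4,"z":0,"twist":0},{"hand":1,"x":0.06,"y":0.59,"z":0,"twist":0},{"hand":1,"x":0.06,"y":0.59,"z":0,"twist":0},{"hand":1,"x":0.06,"y":0.59,"z":0,"twist":0}]'; python3 - <<'E'
from h import *
s=telemetry.observe();im=snap('wrist','w7.png')
print(s['ee_pos'],s['ft_force'],s['joint_pos'])
print('c2',fit(im,'wrist',.595,.287,.186,[.03,.0275],s),fit(im,'wrist',.595,.287,.186,.03,s))
print('t3',fit(im,'wrist',.556,.09,.116,.031,s))
E
```

```text
time_s: 9.2
ee_pos: [0.588, -0.172, 0.4439]
tcp_rot: [[-0.948, 0.001, 0.317], [-0.317, -0.0, -0.948], [-0.001, -1.0, 0.0]]
ft_force: [0.4, 0.5, 0.2]
opening: 0.997
time_s: 9.45
ee_pos: [0.5876, -0.0708, 0.4421]
tcp_rot: [[-0.948, -0.002, 0.319], [-0.319, 0.0, -0.948], [0.002, -1.0, -0.001]]
ft_force: [1.6, -0.3, 0.4]
opening: 0.999
time_s: 9.7
ee_pos: [0.5877, 0.0292, 0.4421]
tcp_rot: [[-0.948, -0.002, 0.319], [-0.319, 0.0, -0.948], [0.002, -1.0, -0.001]]
ft_force: [0.4, 0.4, 0.6]
opening: 0.999
time_s: 9.95
ee_pos: [0.5877, 0.1291, 0.442]
tcp_rot: [[-0.948, -0.002, 0.319], [-0.319, -0.0, -0.948], [0.002, -1.0, -0.0]]
ft_force: [0.1, -0.4, 1.0]
opening: 1.002
time_s: 10.2
ee_pos: [0.5878, 0.2291, 0.442]
tcp_rot: [[-0.948, -0.002, 0.319], [-0.319, -0.001, -0.948], [0.002, -1.0, -0.0]]
ft_force: [1.1, -1.3, 0.2]
opening: 1.0
time_s: 10.7
ee_pos: [0.5943, 0.2851, 0.4432]
tcp_rot: [[-0.948, -0.0, 0.318], [-0.318, -0.001, -0.948], [0.001, -1.0, 0.001]]
ft_force: [0.0, -0.4, -0.4]
opening: 1.002
[0.59434072 0.28507016 0.44320086] [ 0.00174929 -0.35378245 -0.35312853] [ -10.04651963   27.88968319  -26.19877646   83.86060447   12.63395691
   71.2193939  -109.1725382 ]
c2 (array([1.03024524e+03, 5.97000000e-01, 2.89000000e-01]), array([0.5968, 0.2886])) (array([5.23745605e+02, 5.97000000e-01, 2.89000000e-01]), array([0.5968, 0.2886]))
t3 (array([2.70035339e+02, 5.57000000e-01, 9.20000000e-02]), array([0.5574, 0.0918]))
```

View pics/w7.png

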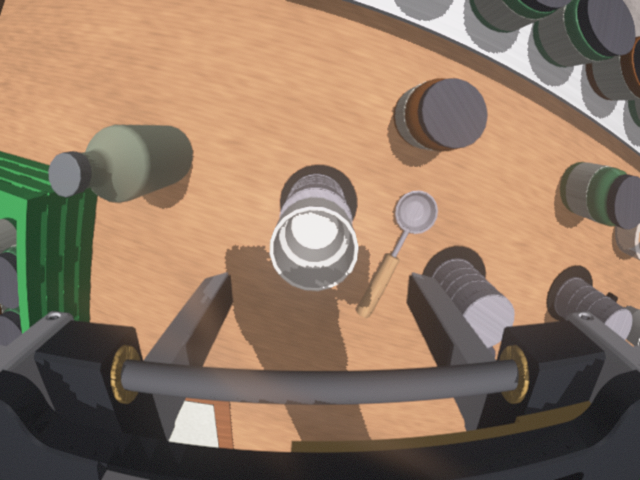

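```bash
python3 -m crank '[{"hand":1,"x":0.02,"y":0.03,"z":-0.4,"twist":0},{"hand":1,"x":0.02,"y":0.03,"z":-0.7,"twist":0},{"hand":1,"x":0.02,"y":0.03,"z":-0.9,"twist":0},{"hand":1,"x":0.02,"y":0.03,"z":-0.9,"twist":0},{"hand":0.85,"x":0.02,"y":0.03,"z":-0.9,"twist":0}]'; python3 -m crank '[{"hand":0.6,"x":0,"y":0,"z":0,"twist":0},{"hand":0.5,"x":0,"y":0,"z":0,"twist":0},{"hand":0.5,"x":0,"y":0,"z":0,"twist":0},{"hand":0.5,"x":0,"y":0,"z":0,"twist":0}]' 10;python3 -m crank '[{"hand":0.5,"x":0,"y":0,"z":0,"twist":0},{"hand":0.5,"x":0,"y":0,"z":0.1,"twist":0},{"hand":0.5,"x":0,"y":0,"z":0.4,"twist":0},{"hand":0.5,"x":0,"y":0,"z":0.8,"twist":0},{"hand":0.5,"x":0,"y":0,"z":0.8,"twist":0}]' 10;python3 -m crank '[{"hand":0.5,"x":0,"y":0,"z":0,"twist":0},{"hand":0.5,"x":0,"y":0,"z":0,"twist":0}]' 10; python3 - <<'E'
from h import *
s=telemetry.observe();im=snap('wrist','w8.png')
print(s['ee_pos'],s['ft_force'],s['opening'])
x,y,_=s['ee_pos']
print('held',fit(im,'wrist',x,y,s['ee_pos'][2]-.167,[.03,.0275],s))
E
```

```text
time_s: 11.38
ee_pos: [0.5963, 0.2896, 0.3549]
tcp_rot: [[-0.948, 0.001, 0.319], [-0.319, 0.001, -0.948], [-0.002, -1.0, -0.0]]
ft_force: [0.4, -0.0, -0.7]
opening: 0.93
time_s: 11.88
ee_pos: [0.5961, 0.2897, 0.354]
tcp_rot: [[-0.948, 0.001, 0.319], [-0.319, 0.0, -0.948], [-0.001, -1.0, -0.0]]
ft_force: [-0.3, -0.1, 3.7]
opening: 0.633
time_s: 12.5
ee_pos: [0.5961, 0.2901, 0.4372]
tcp_rot: [[-0.948, 0.004, 0.319], [-0.319, 0.002, -0.948], [-0.005, -1.0, -0.001]]
ft_force: [-0.1, 0.1, -1.9]
opening: 0.632
time_s: 12.75
ee_pos: [0.5959, 0.2895, 0.4327]
tcp_rot: [[-0.948, -0.001, 0.319], [-0.319, -0.001, -0.948], [0.002, -1.0, 0.0]]
ft_force: [0.4, -0.6, 0.2]
opening: 0.638
[0.59586157 0.28952998 0.43267344] [ 0.3629312  -0.61168907  0.19479561] 0.638001917403104
held (array([7.20560547e+02, 5.96861573e-01, 2.88529977e-01]), array([0.59686157, 0.28952998]))
```

View pics/w8.png

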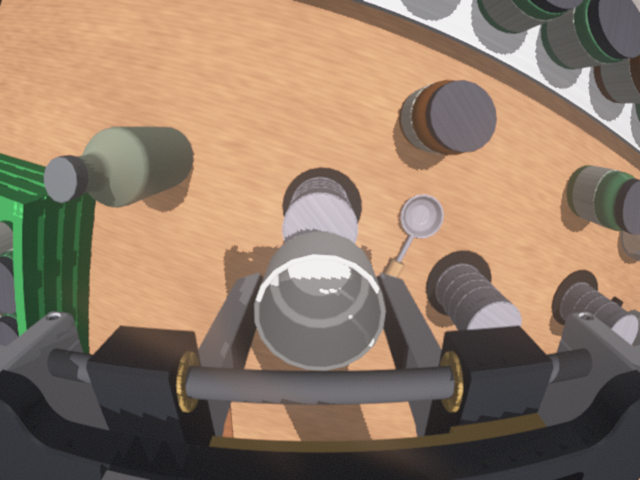

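```bash
python3 -m crank '[{"hand":0.5,"x":0,"y":-0.25,"z":0,"twist":0},{"hand":0.5,"x":0,"y":-0.6,"z":0,"twist":0},{"hand":0.5,"x":0,"y":-1,"z":0,"twist":0}]' 10;python3 -m crank '[{"hand":0.5,"x":0,"y":-0.5,"z":0,"twist":0},{"hand":0.5,"x":0,"y":-1,"z":0,"twist":0}]' 10;python3 -m crank '[{"hand":0.5,"x":0,"y":-0.5,"z":0,"twist":0},{"hand":0.5,"x":0,"y":-1,"z":0,"twist":0}]' 10;python3 -m crank '[{"hand":0.5,"x":0,"y":-0.5,"z":0,"twist":0},{"hand":0.5,"x":0,"y":-1,"z":0,"twist":0}]' 10;python3 -m crank '[{"hand":0.5,"x":0,"y":-0.5,"z":0,"twist":0},{"hand":0.5,"x":-0.04,"y":-1,"z":0,"twist":0}]' 10;python3 -m crank '[{"hand":0.5,"x":-0.04,"y":-0.3,"z":0,"twist":0},{"hand":0.5,"x":-0.04,"y":-0.5,"z":0,"twist":0},{"hand":0.5,"x":-0.04,"y":-0.62,"z":-0.2,"twist":0},{"hand":0.5,"x":-0.04,"y":-0.62,"z":-0.4,"twist":0},{"hand":0.5,"x":-0.04,"y":-0.62,"z":-0.4,"twist":0}]' 10; python3 - <<'E'
from h import *
s=telemetry.observe();im=snap('wrist','w9.png')
print(s['ee_pos'],s['ft_force'],s['opening'])
x,y,_=s['ee_pos']
print('held',fit(im,'wrist',x,y,s['ee_pos'][2]-.167,[.03,.0275],s))
E
```

```text
time_s: 13.18
ee_pos: [0.5958, 0.1889, 0.433]
tcp_rot: [[-0.947, -0.001, 0.32], [-0.32, 0.0, -0.947], [0.001, -1.0, -0.0]]
ft_force: [0.7, -0.4, -1.2]
opening: 0.631
time_s: 13.42
ee_pos: [0.5957, 0.0882, 0.4331]
tcp_rot: [[-0.948, -0.001, 0.319], [-0.319, -0.0, -0.948], [0.001, -1.0, -0.0]]
ft_force: [1.4, 0.4, -0.2]
opening: 0.633
time_s: 13.68
ee_pos: [0.5957, -0.012, 0.4332]
tcp_rot: [[-0.948, -0.001, 0.319], [-0.319, 0.0, -0.948], [0.001, -1.0, -0.0]]
ft_force: [1.2, -0.1, -0.3]
opening: 0.637
time_s: 13.92
ee_pos: [0.5957, -0.1119, 0.4332]
tcp_rot: [[-0.948, -0.001, 0.319], [-0.319, 0.0, -0.948], [0.001, -1.0, -0.0]]
ft_force: [1.3, 1.1, -1.0]
opening: 0.64
time_s: 14.18
ee_pos: [0.5918, -0.2119, 0.433]
tcp_rot: [[-0.948, -0.001, 0.319], [-0.319, 0.0, -0.948], [0.001, -1.0, -0.001]]
ft_force: [0.9, 1.0, -0.4]
opening: 0.633
time_s: 14.8
ee_pos: [0.5879, -0.2713, 0.3911]
tcp_rot: [[-0.947, -0.003, 0.32], [-0.32, 0.002, -0.947], [0.002, -1.0, -0.003]]
ft_force: [0.9, 1.1, -0.2]
opening: 0.632
[ 0.58791498 -0.27134687  0.39107304] [ 0.8958404   1.08946365 -0.17662577] 0.6322515564398289
held (array([ 6.47403625e+02,  5.87914976e-01, -2.72346875e-01]), array([ 0.58851498, -0.27154687]))
```

View pics/w9.png

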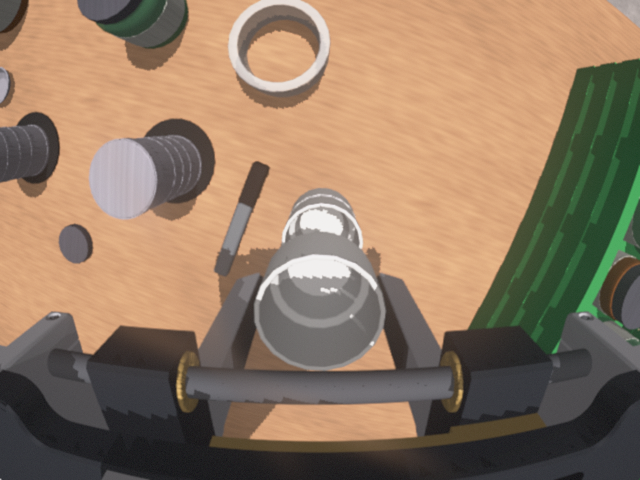

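```bash
python3 -m crank '[{"hand":0.5,"x":0,"y":-0.01,"z":-0.2,"twist":0},{"hand":0.5,"x":0,"y":-0.01,"z":-0.35,"twist":0},{"hand":0.5,"x":0,"y":-0.01,"z":-0.5,"twist":0},{"hand":0.5,"x":0,"y":-0.01,"z":-0.6,"twist":0},{"hand":0.5,"x":0,"y":-0.01,"z":-0.63,"twist":0}]' 10; python3 -m crank '[{"hand":0.5,"x":0,"y":0,"z":-0.03,"twist":0},{"hand":0.5,"x":0,"y":0,"z":-0.05,"twist":0},{"hand":0.5,"x":0,"y":0,"z":-0.05,"twist":0}]' 10; python3 -m crank '[{"hand":0.5,"x":0,"y":0,"z":-0.02,"twist":0},{"hand":0.5,"x":0,"y":0,"z":-0.02,"twist":0},{"hand":0.5,"x":0,"y":0,"z":-0.02,"twist":0}]' 10; python3 -c "
from h import *
s=telemetry.observe();print(s['ee_pos'],s['ft_force']);snap('wrist','w10.png')"
```

```text
time_s: 15.48
ee_pos: [0.5879, -0.2733, 0.3299]
tcp_rot: [[-0.948, -0.001, 0.319], [-0.319, 0.0, -0.948], [0.001, -1.0, -0.001]]
ft_force: [-0.1, 0.1, 0.0]
opening: 0.635
time_s: 15.85
ee_pos: [0.588, -0.2733, 0.3258]
tcp_rot: [[-0.948, 0.0, 0.319], [-0.319, -0.0, -0.948], [-0.0, -1.0, 0.0]]
ft_force: [0.6, 0.1, -0.5]
opening: 0.634
time_s: 16.23
ee_pos: [0.588, -0.2733, 0.3237]
tcp_rot: [[-0.948, 0.0, 0.319], [-0.319, 0.0, -0.948], [-0.0, -1.0, -0.0]]
ft_force: [0.2, -0.5, 0.1]
opening: 0.633
[ 0.58797748 -0.27329547  0.3236936 ] [ 0.17350279 -0.49673667  0.07775788]
```

View pics/w10.png

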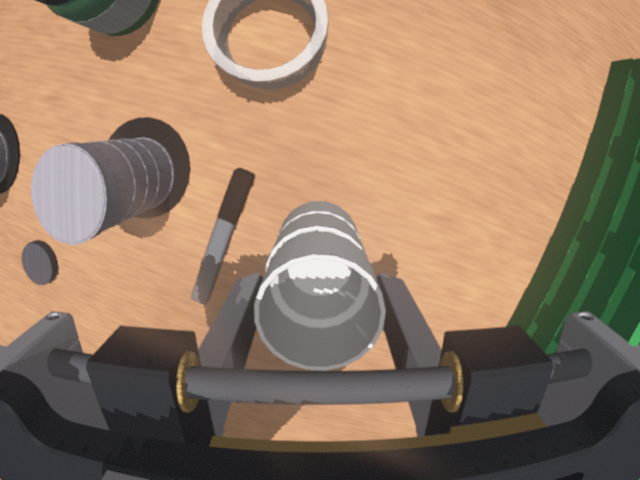

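```bash
python3 -m crank '[{"hand":0.5,"x":0,"y":0,"z":-0.02,"twist":0},{"hand":0.5,"x":0,"y":0,"z":-0.04,"twist":0},{"hand":0.5,"x":0,"y":0,"z":-0.045,"twist":0},{"hand":0.5,"x":0,"y":0,"z":-0.045,"twist":0}]' 10;  python3 -m crank '[{"hand":0.7,"x":0,"y":0,"z":0,"twist":0},{"hand":0.8,"x":0,"y":0,"z":0,"twist":0},{"hand":1,"x":0,"y":0,"z":0,"twist":0},{"hand":1,"x":0,"y":0,"z":0,"twist":0}]' 10; python3 -m crank '[{"hand":1,"x":0,"y":0,"z":0.3,"twist":0},{"hand":1,"x":0,"y":0,"z":0.8,"twist":0},{"hand":1,"x":0,"y":0,"z":1,"twist":0},{"hand":1,"x":0,"y":0,"z":1,"twist":0}]' ; python3 - <<'E'
from h import *
s=telemetry.observe();im=snap('wrist','w11.png')
print(s['ee_pos'],s['ft_force'],s['opening'])
for z in (.149,.152,.155):print('stacked',fit(im,'wrist',.588,-.272,z,[.03,.0275],s))
print('tin1',fit(im,'wrist',.593,-.113,.116,.031,s))
snap('side','s11.png')
E
```

```text
time_s: 16.77
ee_pos: [0.5882, -0.2733, 0.3195]
tcp_rot: [[-0.948, 0.001, 0.319], [-0.319, -0.0, -0.948], [-0.001, -1.0, 0.0]]
ft_force: [-0.1, 0.6, 5.0]
opening: 0.629
time_s: 17.27
ee_pos: [0.5879, -0.2733, 0.319]
tcp_rot: [[-0.948, -0.0, 0.319], [-0.319, 0.0, -0.948], [0.0, -1.0, -0.0]]
ft_force: [-0.6, -0.3, 0.3]
opening: 0.969
time_s: 17.77
ee_pos: [0.5881, -0.2733, 0.4206]
tcp_rot: [[-0.948, 0.002, 0.319], [-0.319, -0.001, -0.948], [-0.002, -1.0, 0.002]]
ft_force: [0.5, 0.5, -0.9]
opening: 1.002
[ 0.58811313 -0.27332315  0.42061706] [ 0.46054938  0.51117672 -0.90207894] 1.0021691744973384
stacked (array([ 1.05152795e+03,  5.89000000e-01, -2.73000000e-01]), array([ 0.5888, -0.2734]))
stacked (array([ 1.02471704e+03,  5.90000000e-01, -2.73000000e-01]), array([ 0.5902, -0.2726]))
stacked (array([ 8.3790033e+02,  5.9100000e-01, -2.7300000e-01]), array([ 0.5908, -0.2724]))
tin1 (array([ 3.14176636e+02,  5.89000000e-01, -1.12000000e-01]), array([ 0.5892, -0.1116]))
```

View pics/w11.png

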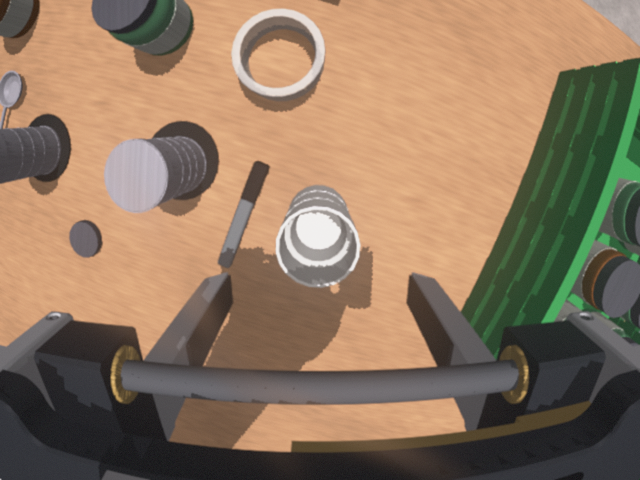

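View pics/s11.png

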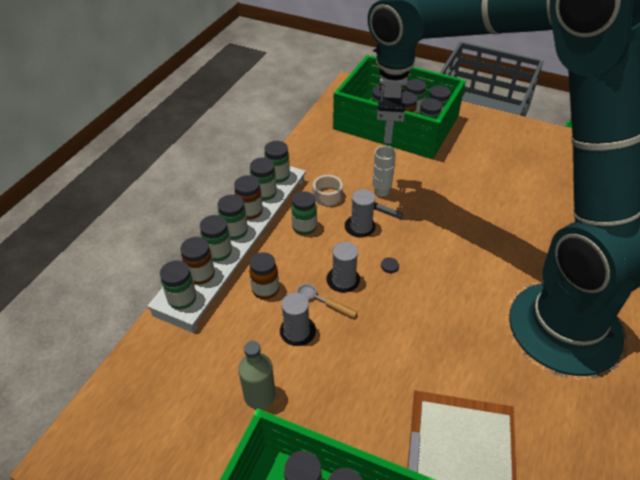

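```bash
python3 -m crank '[{"hand":1,"x":0,"y":0.3,"z":0.1,"twist":0},{"hand":1,"x":0.03,"y":0.8,"z":0.1,"twist":0},{"hand":1,"x":0.03,"y":1,"z":0.1,"twist":0}]'; python3 -m crank '[{"hand":1,"x":0,"y":0.4,"z":0,"twist":0},{"hand":1,"x":0,"y":0.61,"z":0,"twist":0},{"hand":1,"x":0,"y":0.61,"z":0,"twist":0},{"hand":1,"x":0,"y":0.61,"z":0,"twist":0}]'; python3 - <<'E'
from h import *
s=telemetry.observe();im=snap('wrist','w12.png');t=snap('top','t12.png')
print(s['ee_pos'],s['ft_force'],s['opening'])
t4=cv2.imread('pics/t4.png')
print('tin1',fit(im,'wrist',.591,-.112,.116,.031,s),fit(t4,'top',.591,-.112,.116,.031))
print('tin2',fit(t,'top',.596,.288,.116,.031))
print('tin3',fit(im,'wrist',.556,.091,.116,.031,s),fit(t,'top',.556,.091,.116,.031))
E
```

```text
time_s: 18.25
ee_pos: [0.591, -0.1704, 0.428]
tcp_rot: [[-0.947, -0.001, 0.322], [-0.322, 0.001, -0.947], [0.001, -1.0, -0.002]]
ft_force: [0.3, -0.8, -0.0]
opening: 0.997
time_s: 18.75
ee_pos: [0.591, -0.1138, 0.4288]
tcp_rot: [[-0.948, -0.0, 0.318], [-0.318, -0.0, -0.948], [0.001, -1.0, 0.0]]
ft_force: [0.2, 0.6, -0.5]
opening: 0.998
[ 0.59095511 -0.11375622  0.42880334] [ 0.17035518  0.60675279 -0.53833112] 0.997889100701896
tin1 (array([ 3.66758636e+02,  5.90000000e-01, -1.11000000e-01]), array([ 0.5896, -0.1108])) (array([ 4.27811981e+02,  5.88000000e-01, -1.10000000e-01]), array([ 0.5878, -0.1104]))
tin2 (array([4.07912201e+02, 5.96000000e-01, 2.88000000e-01]), array([0.5958, 0.2884]))
tin3 (array([3.46386688e+02, 5.57000000e-01, 9.00000000e-02]), array([0.5568, 0.0904])) (array([5.14805908e+02, 5.55000000e-01, 9.10000000e-02]), array([0.555, 0.091]))
```

View pics/w12.png

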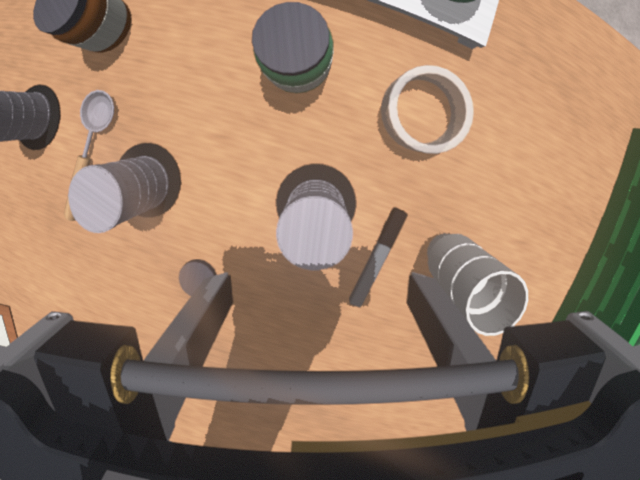

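```bash
python3 -m crank '[{"hand":1,"x":-0.02,"y":0.03,"z":-0.4,"twist":0},{"hand":1,"x":-0.02,"y":0.03,"z":-0.8,"twist":0}]' 25; python3 -m crank '[{"hand":1,"x":0,"y":0,"z":-0.4,"twist":0},{"hand":1,"x":0,"y":0,"z":-0.7,"twist":0},{"hand":1,"x":0,"y":0,"z":-0.87,"twist":0},{"hand":1,"x":0,"y":0,"z":-0.87,"twist":0},{"hand":0.85,"x":0,"y":0,"z":-0.87,"twist":0}]'; python3 -m crank '[{"hand":0.6,"x":0,"y":0,"z":0,"twist":0},{"hand":0.5,"x":0,"y":0,"z":0,"twist":0},{"hand":0.5,"x":0,"y":0,"z":0,"twist":0},{"hand":0.5,"x":0,"y":0,"z":0,"twist":0},{"hand":0.5,"x":0,"y":0,"z":0,"twist":0}]' 25; python3 -m crank '[{"hand":0.5,"x":0,"y":0,"z":0.1,"twist":0},{"hand":0.5,"x":0,"y":0,"z":0.3,"twist":0},{"hand":0.5,"x":0,"y":0,"z":0.3,"twist":0},{"hand":0.5,"x":0,"y":0,"z":0.3,"twist":0},{"hand":0.5,"x":0,"y":0,"z":0.3,"twist":0}]' 25; for i in 1 2 3 4; do python3 -m crank '[{"hand":0.5,"x":0,"y":0,"z":0,"twist":0}]' | grep -E "ft|pos"; done; python3 -c "
from h import *
s=telemetry.observe();print(s['ee_pos'],s['ft_force'],s['moment'],s['effort']);snap('wrist','w13.png')"
```

```text
time_s: 19.1
ee_pos: [0.5888, -0.1103, 0.3483]
tcp_rot: [[-0.948, 0.001, 0.318], [-0.318, -0.0, -0.948], [-0.001, -1.0, 0.001]]
ft_force: [0.2, -1.1, -0.1]
opening: 0.999
time_s: 19.73
ee_pos: [0.5894, -0.1095, 0.2633]
tcp_rot: [[-0.948, 0.001, 0.319], [-0.319, -0.0, -0.948], [-0.001, -1.0, 0.001]]
ft_force: [-0.2, 0.5, -0.1]
opening: 0.928
time_s: 20.35
ee_pos: [0.5891, -0.1093, 0.2625]
tcp_rot: [[-0.948, 0.001, 0.319], [-0.319, -0.0, -0.948], [-0.001, -1.0, 0.0]]
ft_force: [-0.1, -1.5, 6.9]
opening: 0.654
time_s: 20.98
ee_pos: [0.5888, -0.1093, 0.2917]
tcp_rot: [[-0.948, -0.001, 0.319], [-0.319, 0.0, -0.948], [0.001, -1.0, -0.0]]
ft_force: [0.2, 0.7, -1.8]
opening: 0.655
ee_pos: [0.5889, -0.1093, 0.2917]
ft_force: [-0.1, 1.0, -2.5]
ee_pos: [0.5889, -0.1093, 0.2919]
ft_force: [0.4, -0.1, -1.2]
ee_pos: [0.589, -0.1093, 0.292]
ft_force: [0.3, -0.3, -1.3]
ee_pos: [0.5889, -0.1093, 0.2921]
ft_force: [-0.1, 1.0, -1.7]
[ 0.5889405  -0.1093174   0.29207917] [-0.13237213  1.03701028 -1.71595463] [-0.0024847  -0.02176091  0.02615933] [-3.97871700e-03 -8.73771071e+01 -6.32011503e+00 -3.68684506e+01
 -1.19363994e-02 -6.43004361e-02 -1.62746778e-04]
```

View pics/w13.png

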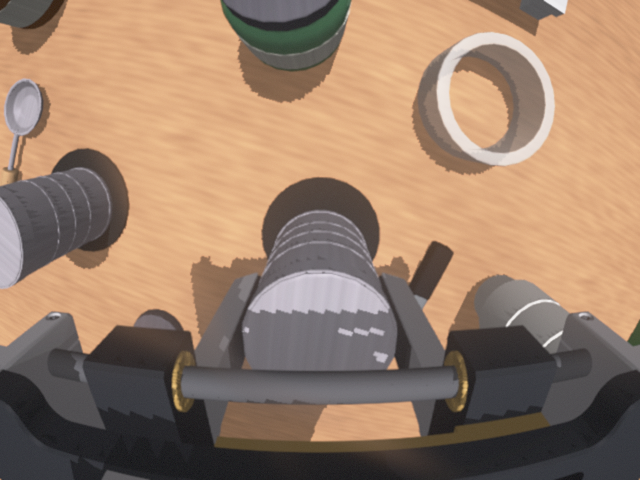

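```bash
python3 -m crank '[{"hand":0.5,"x":0,"y":0,"z":-0.15,"twist":0},{"hand":0.5,"x":0,"y":0,"z":-0.25,"twist":0},{"hand":0.5,"x":0,"y":0,"z":-0.29,"twist":0},{"hand":0.5,"x":0,"y":0,"z":-0.295,"twist":0},{"hand":0.5,"x":0,"y":0,"z":-0.295,"twist":0}]' 25; python3 -m crank '[{"hand":0.7,"x":0,"y":0,"z":0,"twist":0},{"hand":0.8,"x":0,"y":0,"z":0,"twist":0},{"hand":1,"x":0,"y":0,"z":0,"twist":0},{"hand":1,"x":0,"y":0,"z":0,"twist":0}]' 25; python3 -m crank '[{"hand":1,"x":0,"y":0,"z":0.3,"twist":0},{"hand":1,"x":0,"y":0,"z":0.8,"twist":0},{"hand":1,"x":0,"y":0,"z":1,"twist":0}]' ;  python3 -m crank '[{"hand":1,"x":0,"y":0.2,"z":0.4,"twist":0},{"hand":1,"x":-0.1,"y":0.7,"z":0.5,"twist":0},{"hand":1,"x":-0.2,"y":1,"z":0.5,"twist":0}]'; python3 -m crank '[{"hand":1,"x":-0.1,"y":0.4,"z":0,"twist":0},{"hand":1,"x":-0.13,"y":0.8,"z":0,"twist":0},{"hand":1,"x":-0.13,"y":1,"z":0,"twist":0},{"hand":1,"x":-0.13,"y":1,"z":0,"twist":0}]'; python3 - <<'E'
from h import *
s=telemetry.observe();im=snap('wrist','w14.png');t=snap('top','t14.png')
print(s['ee_pos'],s['ft_force'],s['opening'])
print('tin1',fit(im,'wrist',.591,-.112,.116,.031,s),fit(t,'top',.591,-.112,.116,.031))
print('tin3',fit(im,'wrist',.556,.091,.116,.031,s))
E
```

```text
time_s: 22.15
ee_pos: [0.589, -0.1093, 0.2625]
tcp_rot: [[-0.948, -0.0, 0.319], [-0.319, 0.0, -0.948], [0.0, -1.0, -0.0]]
ft_force: [-0.7, 0.0, -1.9]
opening: 0.657
time_s: 22.65
ee_pos: [0.589, -0.1093, 0.2627]
tcp_rot: [[-0.948, -0.0, 0.319], [-0.319, 0.0, -0.948], [-0.0, -1.0, -0.0]]
ft_force: [-0.1, -0.3, 0.4]
opening: 0.974
time_s: 23.02
ee_pos: [0.5893, -0.1093, 0.3654]
tcp_rot: [[-0.948, 0.003, 0.319], [-0.319, -0.001, -0.948], [-0.003, -1.0, 0.001]]
ft_force: [0.2, -0.6, -0.6]
opening: 0.999
time_s: 23.4
ee_pos: [0.5686, -0.0071, 0.4138]
tcp_rot: [[-0.947, 0.002, 0.321], [-0.321, 0.0, -0.947], [-0.002, -1.0, 0.0]]
ft_force: [-0.3, -0.2, 0.4]
opening: 1.0
time_s: 23.9
ee_pos: [0.5557, 0.0921, 0.4127]
tcp_rot: [[-0.947, -0.0, 0.321], [-0.321, 0.0, -0.947], [-0.0, -1.0, -0.0]]
ft_force: [0.2, 0.1, -0.5]
opening: 1.002
[0.55572509 0.09205031 0.41270354] [ 0.1814171   0.13979009 -0.49101105] 1.00200599413091
tin1 (array([ 4.50590881e+02,  5.89000000e-01, -1.09000000e-01]), array([ 0.5886, -0.1092])) (array([ 4.64678253e+02,  5.87000000e-01, -1.10000000e-01]), array([ 0.5872, -0.1096]))
tin3 (array([3.71901947e+02, 5.57000000e-01, 9.10000000e-02]), array([0.557, 0.091]))
```

View pics/w14.png

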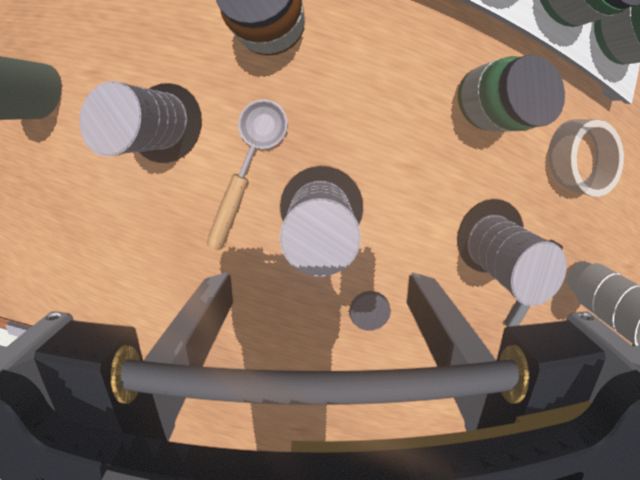

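View pics/t14.png

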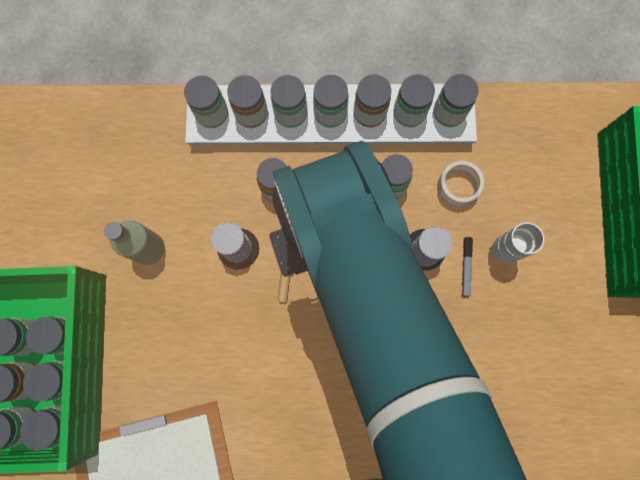

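```bash
python3 -m crank '[{"hand":1,"x":0.005,"y":-0.01,"z":-0.4,"twist":0},{"hand":1,"x":0.005,"y":-0.01,"z":-0.7,"twist":0}]' 25; python3 -m crank '[{"hand":1,"x":0,"y":0,"z":-0.4,"twist":0},{"hand":1,"x":0,"y":0,"z":-0.65,"twist":0},{"hand":1,"x":0,"y":0,"z":-0.8,"twist":0},{"hand":1,"x":0,"y":0,"z":-0.8,"twist":0},{"hand":0.85,"x":0,"y":0,"z":-0.8,"twist":0}]'; python3 -m crank '[{"hand":0.6,"x":0,"y":0,"z":0,"twist":0},{"hand":0.5,"x":0,"y":0,"z":0,"twist":0},{"hand":0.5,"x":0,"y":0,"z":0,"twist":0},{"hand":0.5,"x":0,"y":0,"z":0,"twist":0},{"hand":0.5,"x":0,"y":0,"z":0,"twist":0}]' 30; python3 -m crank '[{"hand":0.5,"x":0,"y":0,"z":0.1,"twist":0},{"hand":0.5,"x":0,"y":0,"z":0.3,"twist":0},{"hand":0.5,"x":0,"y":0,"z":0.3,"twist":0},{"hand":0.5,"x":0,"y":0,"z":0.3,"twist":0},{"hand":0.5,"x":0,"y":0,"z":0.3,"twist":0}]' 30; for i in 1 2 3 4; do python3 -m crank '[{"hand":0.5,"x":0,"y":0,"z":0,"twist":0}]' | grep -E "ft|pos"; done; python3 -c "
from h import *
s=telemetry.observe();print(s['ee_pos'],s['opening']);snap('wrist','w15.png')"
```

```text
time_s: 24.25
ee_pos: [0.5565, 0.0881, 0.3414]
tcp_rot: [[-0.948, -0.0, 0.317], [-0.317, -0.001, -0.948], [0.0, -1.0, 0.0]]
ft_force: [-0.1, 0.2, -0.5]
opening: 1.0
time_s: 24.88
ee_pos: [0.5568, 0.0895, 0.2636]
tcp_rot: [[-0.948, 0.001, 0.319], [-0.319, 0.0, -0.948], [-0.001, -1.0, 0.0]]
ft_force: [0.9, 0.8, -1.4]
opening: 0.929
time_s: 25.5
ee_pos: [0.5565, 0.0901, 0.2631]
tcp_rot: [[-0.948, 0.001, 0.319], [-0.319, 0.001, -0.948], [-0.001, -1.0, -0.0]]
ft_force: [-1.5, 3.0, 7.0]
opening: 0.659
time_s: 26.12
ee_pos: [0.5563, 0.0896, 0.2919]
tcp_rot: [[-0.948, -0.001, 0.319], [-0.319, -0.0, -0.948], [0.001, -1.0, -0.0]]
ft_force: [0.5, 0.4, -5.0]
opening: 0.658
ee_pos: [0.5563, 0.0896, 0.2921]
ft_force: [0.3, -0.1, -4.3]
ee_pos: [0.5564, 0.0897, 0.2924]
ft_force: [-0.6, 0.3, -3.7]
ee_pos: [0.5564, 0.0897, 0.2925]
ft_force: [-0.2, -0.6, -4.5]
ee_pos: [0.5565, 0.0897, 0.2926]
ft_force: [-0.4, -1.2, -3.4]
[0.55646494 0.08970475 0.29263725] 0.6550122001260186
```

View pics/w15.png

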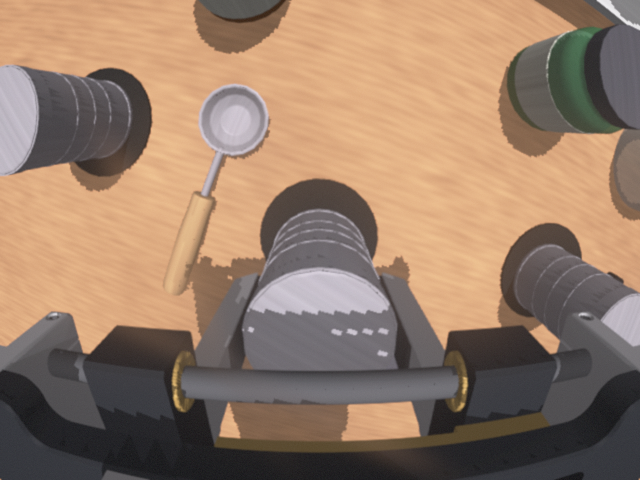

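```bash
python3 -m crank '[{"hand":0.5,"x":0,"y":0,"z":0.2,"twist":0},{"hand":0.5,"x":0,"y":0,"z":0.5,"twist":0},{"hand":0.5,"x":0,"y":0,"z":0.8,"twist":0},{"hand":0.5,"x":0,"y":0,"z":0.9,"twist":0},{"hand":0.5,"x":0,"y":0,"z":0.9,"twist":0}]' 30; python3 -m crank '[{"hand":0.5,"x":0,"y":0,"z":0.2,"twist":0},{"hand":0.5,"x":0,"y":0,"z":0.45,"twist":0},{"hand":0.5,"x":0,"y":0,"z":0.5,"twist":0},{"hand":0.5,"x":0,"y":0,"z":0.5,"twist":0},{"hand":0.5,"x":0,"y":0,"z":0.5,"twist":0}]' 30; for i in 1 2 3 4; do python3 -m crank '[{"hand":0.5,"x":0,"y":0,"z":0,"twist":0},{"hand":0.5,"x":0,"y":0,"z":0,"twist":0}]' | grep -E "ft|pos"; done; python3 - <<'E'
from h import *
s=telemetry.observe();im=snap('wrist','w16.png');t=snap('top','t16.png');snap('side','s16.png')
print(s['ee_pos'],s['opening'],np.abs(s['qd']).max(),s['time_s'])
print('tin1',fit(t,'top',.589,-.111,.116,.031),'tin2',fit(t,'top',.596,.288,.116,.031))
for z in(.149,.152):print('stack',fit(t,'top',.588,-.272,z,[.03,.0275]))
E
```

```text
time_s: 27.3
ee_pos: [0.5564, 0.0896, 0.3825]
tcp_rot: [[-0.948, 0.0, 0.319], [-0.319, -0.0, -0.948], [-0.0, -1.0, 0.0]]
ft_force: [0.2, 0.1, -5.1]
opening: 0.657
time_s: 27.92
ee_pos: [0.5563, 0.0896, 0.4313]
tcp_rot: [[-0.948, -0.002, 0.319], [-0.319, -0.0, -0.948], [0.002, -1.0, -0.0]]
ft_force: [-0.5, 1.7, -4.9]
opening: 0.657
ee_pos: [0.5564, 0.0897, 0.4322]
ft_force: [0.6, 1.1, -4.8]
ee_pos: [0.5564, 0.0897, 0.4326]
ft_force: [0.2, -0.1, -4.2]
ee_pos: [0.5564, 0.0897, 0.4327]
ft_force: [-0.0, -0.6, -4.0]
ee_pos: [0.5565, 0.0897, 0.4326]
ft_force: [0.3, 0.5, -4.8]
[0.55645976 0.08967472 0.43261182] 0.657896213765771 0.17726455768183896 28.925
tin1 (array([ 4.66724945e+02,  5.87000000e-01, -1.10000000e-01]), array([ 0.5872, -0.1096])) tin2 (array([4.12774292e+02, 5.96000000e-01, 2.88000000e-01]), array([0.5958, 0.2884]))
stack (array([ 1.03703711e+03,  5.88000000e-01, -2.72000000e-01]), array([ 0.5882, -0.2716]))
stack (array([ 1.02690991e+03,  5.88000000e-01, -2.70000000e-01]), array([ 0.5878, -0.2704]))
```

View pics/s16.png

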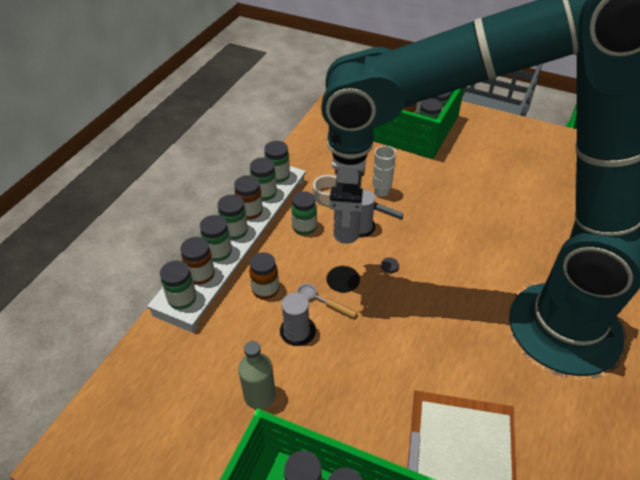

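View pics/w16.png

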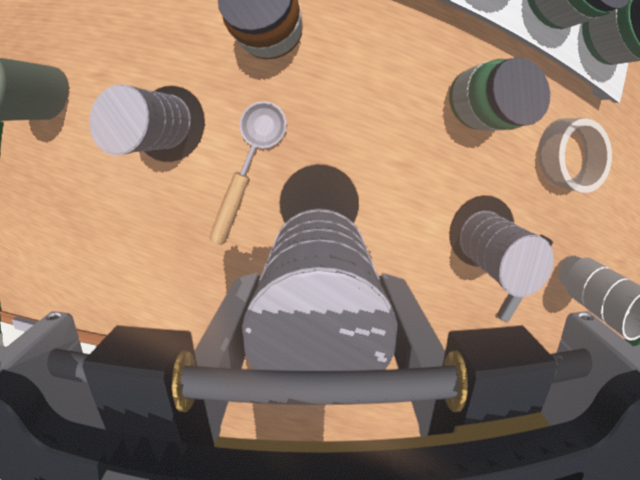

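```bash
python3 -c "
from rig import job
print(job.close_job())"
```

```text
the job is handed in; nothing more can be done
None
```

I handed the job in at about 29 s of the 72 s allowed, with the heaviest tin held up over its own mat. `close_job` gave no verdict, so what follows is from my own last checks.

- **Cups:** The cups from the right and left tins went one after the other into the bench cup. The last pictures show one straight stack of three. The top rim fits at about (0.588, -0.272), within 1–2 mm of where the bench cup stood.
- **Hefting:** I lifted two of the three tins.
  - The right tin (y ≈ -0.11) read about 1.7 N, so about 0.17 kg. I put it back on its mat, and it fits within about 2 mm of its start.
  - The middle tin (y ≈ 0.09) read about 4.2–4.5 N, so about 0.43–0.46 kg.
- **Not done:** I did not lift the third tin (y ≈ 0.29). The middle tin is clearly in the heavy range of 0.41–0.49 kg, and only one tin can be, so this part rests on elimination rather than feel.
- **At the end:** The middle tin is upright in a 30 N grip, its bottom at about 0.17 m and the arm still. The third tin is unmoved, and the bystanders looked to be in place, though I did not measure them again.
- **Disagreements:** The wrist and top cameras differed by 1–2 mm. One top-camera fit of the first held cup was 7 mm off because the gripper hid part of it, so I ignored that fit. My first move calls were refused because every row needs all five keys; nothing moved.

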